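# Scoop the good media into the vibratory bowl and start it

### The job

Top up the vibratory bowl: with the slotted scoop, lift the three round balls out of the metal media tray, let the broken chips drop back so that all of them stay in the tray, and tip the balls into the bowl. Then stand the scoop back upright on its shallow white rest and let go of it, and start the machine: turn the key fully over to start and let it spring back to run. Handle the balls only with the scoop, and leave the other things on the bench where they are.

Things in the scene. Friction and masses are not known exactly. Their poses are not given: they have to be found in the camera images.
- scoop: slotted wire scoop, about 0.26 kg, upright on the rest. Origin: centre of its underside; x to its open front, z up. Basket 115 long (x -57 to 57), 124 wide, back 47 high, side rails falling to the floor at x=50. Floor: five steel tines along x, 5 thick, at y -56, -28, 0, 28, 56; slots 23 wide; free round tine ends at x=57, no front bar
- scoop_grip (a point): centre of the scoop's wooden grip bar, 85 above the scoop's underside; axes as the scoop's. The bar runs along x over the basket (x -46 to 44 from here), 22 wide (y) and 22 high; two wires at its back end join it to the back wall
- rest: shallow white metal tray on which the scoop stands, fixed, 180 (x) x 170 (y) outside, inside 172 x 162, floor 4 thick, rim 12 above the bench. Origin: centre of its underside, on the bench
- tray: aluminium media tray, fixed, 250 (x) x 142 (y) outside, inside 242 x 134, floor 4 thick, rim 45 above the bench. Origin: centre of its underside, on the bench; x points away from the robot. Balls and chips lie mixed in its far half (x from 5 to 118); its near half is empty. Tray and rest change places between starts
- ball0: good ball, origin at its centre: white zirconia sphere, 30 diameter, 85 g, polished and slippery; loose in the media tray at the start
- ball1: good ball, origin at its centre: white zirconia sphere, 30 diameter, 85 g, polished and slippery; loose in the media tray at the start
- ball2: good ball, origin at its centre: white zirconia sphere, 30 diameter, 85 g, polished and slippery; loose in the media tray at the start
- chip0: broken chip of white zirconia, irregular, about 13 x 11 x 8, 10 g, loose in the media tray; it drops through the scoop's slots. Origin: centre of its underside as it lies at the start
- chip1: broken chip of white zirconia, irregular, about 13 x 11 x 8, 10 g, loose in the media tray; it drops through the scoop's slots. Origin: centre of its underside as it lies at the start
- chip2: broken chip of white zirconia, irregular, about 13 x 11 x 8, 10 g, loose in the media tray; it drops through the scoop's slots. Origin: centre of its underside as it lies at the start
- chip3: broken chip of white zirconia, irregular, about 13 x 11 x 8, 10 g, loose in the media tray; it drops through the scoop's slots. Origin: centre of its underside as it lies at the start
- bowl_mouth (a point): centre of the mouth of the fixed round grey vibratory bowl, at rim height, 170 above the bench. Rim 242 wide outside, 230 inside; floor 75 below this point, 188 wide inside; a central hub 60 wide at its foot ends 22 below the rim. x points from the starter box to the bowl, z up. The box, 110 wide, up to 87 high, stands on the robot's side, its middle 200 from the bowl's axis
- key_grip (a point): centre of the key's black bow on the grey starter box's sloped panel: a slab 8 thick (this frame's y), 26 wide (x), 28 long (z = the key's axis, pointing out of the panel, up and towards the robot, 0.44 rad (25 degrees) from vertical). The bow spans 16 to 44 from the panel, its centre 30. A bezel 32 wide, 7 high rings its foot. The frame turns with the key
- key (a joint): angle of the key in rad, growing clockwise as seen facing the panel (about minus z of key_grip). 0 = off; 0.6 = run (bow in line with the panel's slope); start is beyond 1.0, end stop 1.2. Stays where left between 0 and 0.6; let go beyond that it springs back to about 0.6. Start takes about 0.18 N m
- cup: bystander: white porcelain cup, 72 wide, 58 high; origin at its foot
- glaze_jar: bystander: small amber jar with a lid, 52 wide, 62 high; origin at its foot
- stilt: bystander: three-armed terracotta kiln stilt, 65 across, 13 high; origin at its foot
- brush: bystander: brush lying on the bench, 170 long; origin under its middle
- lidded_jar: bystander: white lidded jar, 80 wide, 82 high; origin at its foot
Mind the look-alikes: they are no part of the job. Leave any green or pink look-alike of the ball2 alone.

How it is judged:
By the outcome, as a careful person would: the job done as asked, in the order asked, and still so for the second after the job is handed in, with the robot touching nothing.
It also fails if it takes over 72 s, if anything falls off the work surface, if the arm or the gripper's body presses on something with over 40 N, if the wrist force passes 120 N, or if a joint passes its speed limit or range.

### The arm

A 7-joint arm with a two-finger parallel gripper is mounted at the origin on the work surface. World frame = base frame: x ahead of the robot, y to its left, z up, the work surface at z = 0. Lengths are in m, angles in rad, forces in N, time in s.
With the tool pointing down it reaches from about 0.35 to 0.9 m from the base axis. Payload 7.2 kg.
Tool frame: the origin (TCP) lies midway between the tips of the shut fingers; the grasp point (between the pads) lies behind it (robot.pinch_z is the x of the grasp point in the tool frame, in m); x points along the fingers, z is the direction in which the jaws open and shut, and the axes are right-handed (so a half turn about x gives the same grasp; the last joint's range is limited). The gripper opens to 88 mm and grips with 3 to 60 N. Pads are 20 mm wide; open, the fingers measure 115 mm over their backs; the gripper's body (75 mm by 178 mm) begins 61 mm behind the grasp point.
Start: joints at [1.146, 0.411, -0.013, 1.596, 0.006, 1.134, -0.082], TCP at [0.218, -0.586, 0.223] pointing down, gripper open.
Joint ranges: [-2.95, 2.95], [-0.29, 1.99], [-1.47, 1.44], [0.14, 2.54], [-1.03, 4.17], [0.13, 1.85], [-2.86, 2.86]. Speed limits (rad/s): [2.39, 2.39, 3.01, 3.01, 3.14, 3.14, 3.14].

### API

Orientations are given as a unit quaternion [x, y, z, w].
In Python, from cell import robot gives the robot as it stands.
- The arm moves only by the tool jog_arm, never from a script. Its arguments are lists of equal length, an entry for each row: "travel": the shift along the world's x, y, z in m, a list of three; "angular": the turn, a rotation vector about the world's x, y, z in rad, a list of three; "gripper": the opening in per cent of the stroke, from 0 (shut) to 100 (fully open). A call has exactly 10 rows; each row is the pose to reach, as a shift and turn from the pose commanded when the call began; what a row does not reach only later rows make up. A row lasts 1/10 s, in which the tool goes at most 50 mm and 8.59 degrees, less where a joint would pass 70% of its speed; a pose out of reach is approached as far as the arm can. A call with a gripper value outside its range is refused whole. The fingers move at their own pace and stop on an object; the grip force is fixed at half the most. Time passes only in rows, so rows that repeat a pose let the fingers close, or fill a call up. It gives the time, the measured TCP pose, the force and the opening at its end, in the units of the state.
- robot.state(): the state, without advancing time (a new reading comes with each control period).
- robot.camera(name): name is "scene" or "top"; returns a dict with "image" (420x560x3 uint8, blue, green, red), "depth" (420x560 float32, m along the optical axis (not along the pixel's ray), 0 where there is no reading), "fx", "fy", "cx", "cy" (pixels), "R" (3x3) and "t" (3): a world point X has camera coordinates R X + t. Camera axes: x right, y down, z forward; pixel columns grow to the right and rows downward; lengths in m; the calibration is good to about 2 mm. A picture is of the moment at which its call begins.
- robot.close_job(): hands the job in, once; it reports no verdict.
The state is a dict: "clock": time; "joint_pos": joint angles; "dq": joint speeds; "tau": joint torques, N m; "tool_pos": TCP position; "tcp_rot": TCP orientation; "ft_force": force on the tool from outside, world axes, zero at the start; "wrist_torque": the same for the moment, N m; "gripper_width": opening from 0.0 (shut) to 1.0 (fully open).
Only numpy, scipy, OpenCV 4.12 (cv2) and the standard library are available. Lean on these libraries where they do the work, as an engineer would, in place of code of your own. Each camera call takes 0.05 s, during which the arm holds its last target.

## Working session

There is one attempt and no reset: what is moved stays moved. The work goes in short steps, Python scripts to look and compute and a tool call to move; the robot and the scene stay as the last step left them, time stands still between calls to the robot, and variables do not carry over. Pictures are saved under pics/ and viewed, and the job is handed in when it is done.

Besides the shell and the picture viewer there is one more tool, called after ">>>" as name(argument=value, ...), one argument or row to a line, values as JSON. jog_arm: Moves the arm, as the interface text tells. Its arguments: {"type":"object","properties":{"travel":{"type":"array"},"angular":{"type":"array"},"gripper":{"type":"array"}},"required":["travel","angular","gripper"]}

```bash
ls; mkdir -p pics
python3 - <<'E'
from cell import robot
import cv2,numpy as np
print(robot.state(), robot.pinch_z)
for n in ("scene","top"):
    c=robot.camera(n); cv2.imwrite(f"pics/{n}0.png",c["image"]); np.savez(f"/tmp/{n}0.npz",**c)
    print(n,c["fx"],c["fy"],c["cx"],c["cy"],c["R"],c["t"])
E
```

```text
pics
{'clock': 0.0, 'joint_pos': array([ 1.14581165,  0.41189027, -0.01273153,  1.59704108,  0.00559948,
        1.13426406, -0.08220232]), 'dq': array([-0.00012019,  0.0013085 ,  0.00094698, -0.00118584, -0.0033194 ,
        0.00124208,  0.00145969]), 'tau': array([ 9.38061676e-04, -5.87951374e+01,  6.42078761e-01, -2.91069049e+01,
       -5.37599763e-02,  1.83645857e-02,  1.33380936e-04]), 'tool_pos': array([ 0.21808863, -0.58518655,  0.22181617]), 'tcp_rot': array([ 0.40361514,  0.58127164, -0.40304398,  0.58032202]), 'ft_force': array([ 0.56857212, -0.06968904, -0.01839864]), 'wrist_torque': array([-0.01490567,  0.02652808, -0.01531748]), 'gripper_width': 1.0015857028442827} -0.0187
scene 460.3299296229418 460.3299296229418 277.70844138941123 208.4717648939014 [[ 0.84649037  0.53217405 -0.01564739]
 [ 0.38601665 -0.63371911 -0.6703665 ]
 [-0.36666771  0.56141863 -0.74186516]] [-0.50698785 -0.11367122  1.36279428]
top 530.7201691528743 530.7201691528743 281.57658746840673 207.06932186957204 [[ 0.00921772 -0.99991655 -0.00905083]
 [-0.98216562 -0.00735353 -0.18787395]
 [ 0.18779172  0.01062118 -0.98215145]] [0.05285369 0.55570661 1.57105262]
```

View pics/scene0.png

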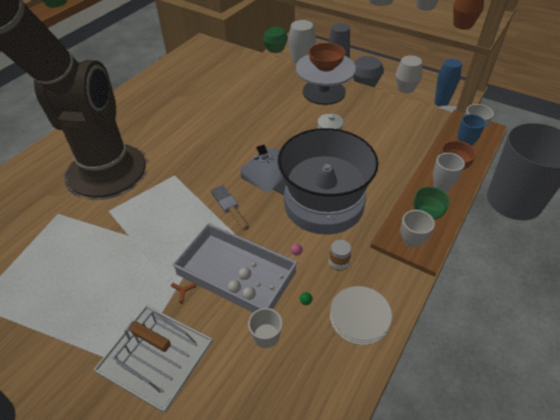

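View pics/top0.png

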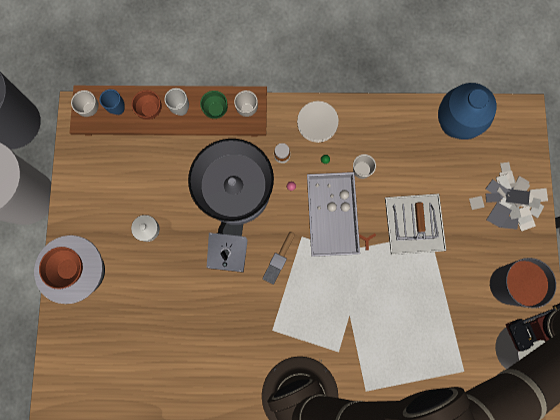

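The tray is at top (333,213) with balls near (332-347,196-208). The scoop on its rest is at (416,222), the bowl at (231,180) and the key at (226,252). The pink (291,186) and green (325,160) look-alikes lie outside the tray. Next, close crops.

```bash
cat > h.py <<'E'
import numpy as np,cv2
from scipy.spatial.transform import Rotation as Rot
def load(n,k=0): return dict(np.load(f"/tmp/{n}{k}.npz"))
def world(c,u,v,d=None):
    if d is None: d=c["depth"][int(round(v)),int(round(u))]
    p=np.array([(u-c["cx"])/c["fx"]*d,(v-c["cy"])/c["fy"]*d,d])
    return c["R"].T@(p-c["t"])
def proj(c,X):
    p=c["R"]@np.array(X)+c["t"]; return p[0]/p[2]*c["fx"]+c["cx"],p[1]/p[2]*c["fy"]+c["cy"]
def cloud(c):
    v,u=np.mgrid[0:420,0:560]; d=c["depth"]
    p=np.stack([(u-c["cx"])/c["fx"]*d,(v-c["cy"])/c["fy"]*d,d],-1)
    return (p-c["t"])@c["R"]
def snap(n,k):
    from cell import robot
    c=robot.camera(n); np.savez(f"/tmp/{n}{k}.npz",**c); return c
def crop(c,u0,v0,u1,v1,s,name):
    im=cv2.resize(c["image"][v0:v1,u0:u1],None,fx=s,fy=s,interpolation=cv2.INTER_CUBIC); cv2.imwrite("pics/"+name,im)
E
python3 - <<'E'
from h import *
t=load("top");s=load("scene")
crop(t,300,165,450,260,5,"c1.png"); crop(s,90,215,300,410,3,"c2.png"); 
crop(t,185,130,295,290,3,"c3.png")
W=cloud(t)
for n,(u,v) in dict(bench=(370,300),key=(226,247),hub=(232,183),balls=(345,196)).items(): print(n,world(t,u,v),)
E
```

```text
bench [ 0.27839014 -0.21460106  0.00052402]
key [0.42940545 0.22230909 0.06909987]
hub [0.60681651 0.20099556 0.14951546]
balls [ 0.59712586 -0.13985169  0.02560046]
```

View pics/c1.png

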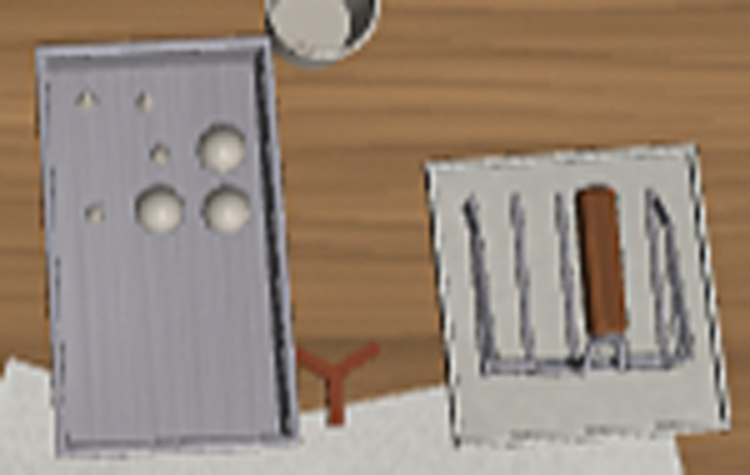

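View pics/c2.png

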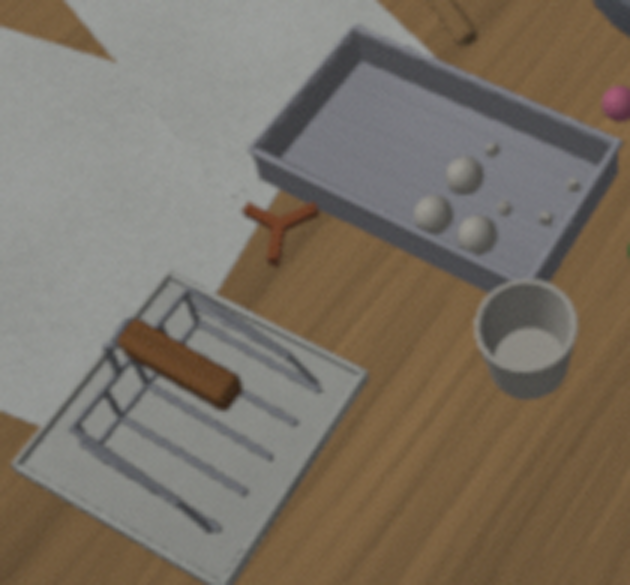

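View pics/c3.png

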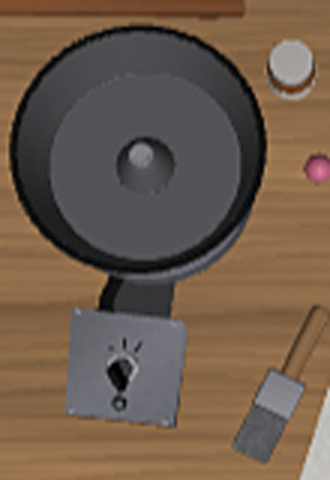

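Run:
```python
from h import *
t=load("top");s=load("scene")
for n,c in (("top",t),("scene",s)):
    W=cloud(c); im=c["image"].astype(int); P=W.reshape(-1,3); B=im.reshape(-1,3)
    ok=c["depth"].reshape(-1)>0
    def sel(lo,hi): return ok&np.all(P>lo,1)&np.all(P<hi,1)
    # tray rim
    m=sel([.38,-.24,.037],[.72,-.02,.053]); q=P[m]; r=cv2.minAreaRect(q[:,:2].astype(np.float32)*1000); print(n,"trayrim",m.sum(),r,np.median(q[:,2]))
    # grip: brown high
    m=sel([.38,-.42,.075],[.72,-.23,.13])
    q=P[m]; m2=(B[m][:,2]-B[m][:,0])>40; q=q[m2]; print(n,"grip",len(q),cv2.minAreaRect(q[:,:2].astype(np.float32)*1000),np.percentile(q[:,2],[5,50,95]))
    # bowl rim
    m=sel([.4,.05,.155],[.8,.4,.185]);q=P[m]
    A=np.c_[q[:,:2],np.ones(len(q))]
    print(n,"bowl",len(q),cv2.minEnclosingCircle(q[:,:2].astype(np.float32)*1000),np.percentile(q[:,2],[5,50,95]))
    # rest rim
    m=sel([.38,-.48,.008],[.72,-.22,.016]); q=P[m]; print(n,"rest",len(q),cv2.minAreaRect(q[:,:2].astype(np.float32)*1000))
    for m in [sel([.36,.13,.03],[.52,.32,.15])]:
        q=P[m]; print("box",len(q),q.min(0),q.max(0))
```

```text
top trayrim 654 ((563.912353515625, -130.3753204345703), (304.2725524902344, 212.6786651611328), 3.0691421031951904) 0.04338907201555548
top grip 199 ((520.0081176757812, -353.7392578125), (85.79859924316406, 21.396129608154297), 2.9629101753234863) [0.09258327 0.09857647 0.10356719]
top bowl 1017 ((613.5226440429688, 203.3601531982422), 123.6218032836914) [0.15707343 0.16859131 0.17533889]
top rest 672 ((547.4471435546875, -349.5621337890625), (257.5037841796875, 333.0792236328125), 89.57316589355469)
box 1482 [0.3601142  0.14736492 0.03025055] [0.51995665 0.28155327 0.1491506 ]
scene trayrim 1247 ((565.012451171875, -127.10408020019531), (305.9238586425781, 210.5824432373047), 1.2849950790405273) 0.044310862422560694
scene grip 413 ((523.3114013671875, -353.3388977050781), (87.4050521850586, 20.246198654174805), 2.655508279800415) [0.09678999 0.100279   0.10257668]
scene bowl 1487 ((617.83935546875, 205.3756103515625), 124.6703872680664) [0.15609605 0.16897274 0.17472538]
scene rest 1256 ((568.5330200195312, -327.40667724609375), (288.93426513671875, 225.46131896972656), 3.474565267562866)
box 1344 [0.36168511 0.15512719 0.03005548] [0.51997599 0.28640715 0.14998839]
```

```bash
cat > fit.py <<'E'
from h import *
from scipy.optimize import least_squares
t=load("top");s=load("scene")
T=lambda x,y,k=5,o=(300,165):(o[0]+(x+.5)/k-.5,o[1]+(y+.5)/k-.5)
S=lambda x,y,k=3,o=(90,215):(o[0]+(x+.5)/k-.5,o[1]+(y+.5)/k-.5)
def tri(pt,ps):
    P=[c["R"].__class__ and np.array([[c["fx"],0,c["cx"]],[0,c["fy"],c["cy"]],[0,0,1]])@np.c_[c["R"],c["t"]] for c in (t,s)]
    X=cv2.triangulatePoints(P[0],P[1],np.array(pt,float).reshape(2,1),np.array(ps,float).reshape(2,1)); return (X[:3]/X[3]).ravel()
def fit(model,pt,ps,x0):
    def f(p):
        c,sn=np.cos(p[2]),np.sin(p[2]); r=[]
        for m,a,b in zip(model,pt,ps):
            X=[p[0]+c*m[0]-sn*m[1],p[1]+sn*m[0]+c*m[1],p[3]+m[2]]
            if a: r+=list(np.array(proj(t,X))-a)
            if b: r+=list(np.array(proj(s,X))-b)
        return np.array(r)
    o=least_squares(f,x0); return o.x,np.round(o.fun,2)
if __name__=="__main__":
    h=.125;w=.071
    m=[(h,w,.045),(h,-w,.045),(-h,-w,.045),(-h,w,.045)]
    print("tray",fit(m,[T(38,47),T(270,40),T(297,440),T(57,455)],[S(620,145),None,S(252,150),S(355,28)],[.56,-.13,0.05,0]))
    h=.09;w=.085
    m=[(h,w,.012),(h,-w,.012),(-h,-w,.012),(-h,w,.012)]
    print("rest",fit(m,[T(427,162),T(695,145),T(729,430),T(455,445)],[S(367,375),S(228,583),S(14,464),S(172,275)],[.53,-.35,0.05,0]))
    for a,b in [((222,148),(477,234)),((160,210),(464,174)),((227,210),(433,214)),((87,100),(574,185)),((145,100),(545,217)),((160,153),(505,208)),((95,213),(491,149))]:
        print("ball/chip",tri(T(*a),S(*b)))
    print("gripfront",tri(T(597,192),S(228,386))," back",tri(T(605,333),S(133,330)))
E
python3 fit.py
python3 - <<'E'
from h import *
t=load("top");s=load("scene")
crop(t,380,185,450,260,8,"c4.png");crop(s,90,300,215,410,6,"c5.png");crop(s,230,110,390,240,5,"c6.png");crop(t,200,225,255,275,12,"c7.png")
E
```

```text
tray (array([ 0.54097509, -0.09845258,  0.04860948, -0.00375909]), array([ 0.05,  0.21, -0.83,  0.16, -0.83, -0.23, -0.9 , -0.25, -0.75,
        0.  ,  0.25, -1.36, -0.09,  0.03]))
rest (array([ 0.51616614, -0.35546808,  0.07728187, -0.00486589]), array([-1.3 , -0.19,  0.52, -0.93, -1.19, -0.47, -1.39,  2.57, -0.82,
       -0.71, -0.5 ,  0.44, -0.83,  0.08, -0.87, -1.38]))
ball/chip [ 0.60483933 -0.13638123  0.02078214]
ball/chip [ 0.56506547 -0.09707685  0.02103997]
ball/chip [ 0.5654658  -0.13905621  0.01987934]
ball/chip [ 0.63879002 -0.05257606  0.0065143 ]
ball/chip [ 0.63740835 -0.08992786  0.00959336]
ball/chip [ 0.60442054 -0.09875053  0.0066436 ]
ball/chip [ 0.56473311 -0.0580006   0.00790391]
gripfront [ 0.56315398 -0.3501184   0.09697691]  back [ 0.47946967 -0.35236695  0.0919655 ]
```

View pics/c4.png

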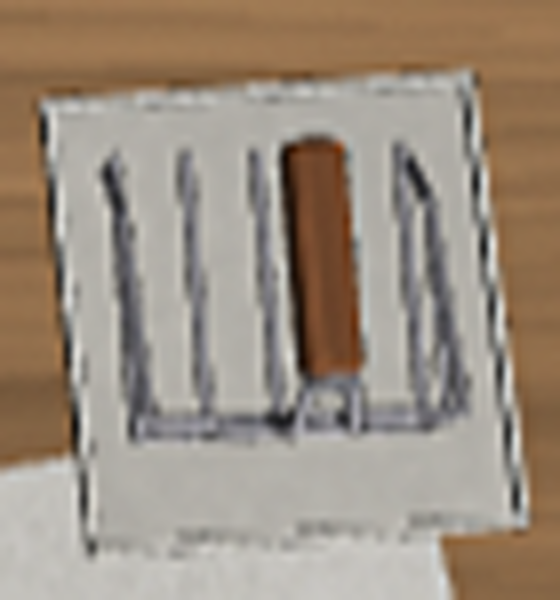

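View pics/c5.png

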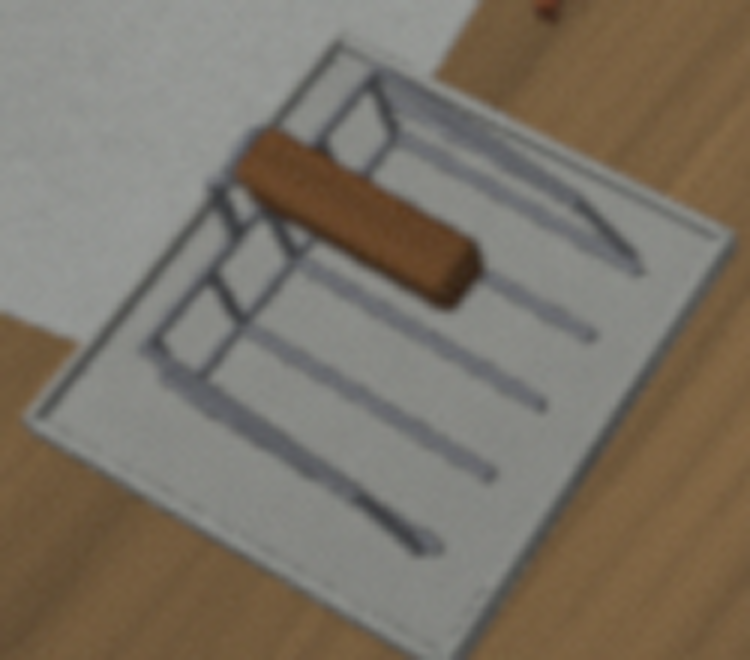

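View pics/c6.png

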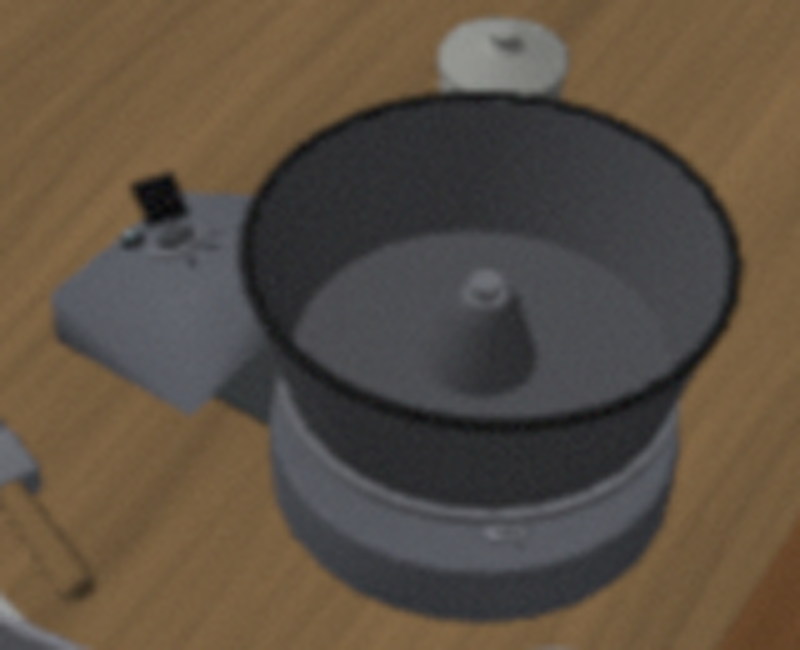

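View pics/c7.png

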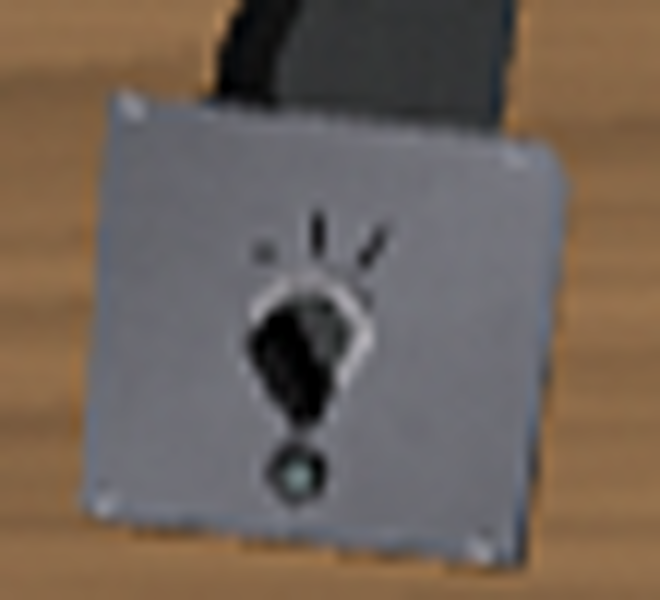

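Run:
```python
from fit import *
T8=lambda x,y:T(x,y,8,(380,185)); S6=lambda x,y:S(x,y,6,(90,300))
m=[(.057,.056,.0025),(.057,.028,.0025),(.057,0,.0025),(.057,-.028,.0025),(.057,-.056,.0025),(.044,.011,.096),(.044,-.011,.096),(-.046,-.011,.096),(-.046,.011,.096)]
pt=[T8(112,150),T8(185,152),T8(255,150),None,T8(400,148),T8(283,141),T8(345,138),T8(363,372),T8(303,375)]
ps=[S6(640,268),S6(592,338),S6(545,406),S6(490,477),S6(432,547),S6(482,245),S6(447,288),None,S6(268,130)]
print("scoop",fit(m,pt,ps,[.52,-.35,.05,0]))
# bowl rim ellipse: centre fit from rim extremes by circle model at z=.170 radius .121
def rim(c,name):
    pass
# key bow: dark block
for c,n,box in ((t,"top",(200,225,255,275)),(s,"scene",(245,135,280,165))):
    u0,v0,u1,v1=box; g=c["image"][v0:v1,u0:u1].max(2); 
    v,u=np.nonzero(g<45); print(n,[(a+u0,b+v0) for a,b in zip(u,v)][:5],u.mean()+u0,v.mean()+v0,len(u))
# box panel corners from top c7 (12x) and scene c6 (5x)
T12=lambda x,y:T(x,y,12,(200,225)); S5=lambda x,y:S(x,y,5,(230,110))
print("panel near-right(top 490,565)",tri(T12(510,565),S5(190,410)))
print("near-left",tri(T12(85,515),S5(55,295)))
print("lamp",tri(T12(297,472),S5(131,238)))
print("bezel",tri(T12(318,335),S5(176,236)))
print("hub top",tri(T(142,155,3,(185,130)),S5(486,283)))
```

```text
scoop (array([ 0.52306316, -0.35208299,  0.04962738,  0.00225209]), array([-0.41,  0.6 , -0.29,  0.9 , -0.65, -0.02, -0.19,  0.22, -0.52,
       -0.14, -0.52,  0.24,  0.2 ,  0.16, -0.87, -0.62,  1.12,  0.67,
       -0.1 , -0.71, -0.27, -0.9 , -0.45, -0.64, -1.64,  1.34,  0.07,
        0.08,  0.09,  0.02, -0.2 , -1.97]))
top [(np.int64(220), np.int64(225)), (np.int64(221), np.int64(225)), (np.int64(222), np.int64(225)), (np.int64(223), np.int64(225)), (np.int64(224), np.int64(225))] 222.65591397849462 242.88172043010752 93
scene [(np.int64(263), np.int64(145)), (np.int64(260), np.int64(146)), (np.int64(261), np.int64(146)), (np.int64(262), np.int64(146)), (np.int64(263), np.int64(146))] 264.35135135135135 151.16216216216216 74
panel near-right(top 490,565) [ 0.38850333  0.20444927 -0.07487736]
near-left [ 0.35128353  0.26536147 -0.01649653]
lamp [0.38108802 0.22857912 0.05155821]
bezel [0.41437027 0.22286757 0.07204423]
hub top [0.61427414 0.20286493 0.14756916]
```

```bash
cat >> h.py <<'E'
def tgt(R,q): # rotation vector from current quat q to matrix R
    return (Rot.from_matrix(R)*Rot.from_quat(q).inv()).as_rotvec()
def toolR(xdir,zdir):
    x=np.array(xdir,float);x/=np.linalg.norm(x);z=np.array(zdir,float);z-=x*(z@x);z/=np.linalg.norm(z)
    return np.c_[x,np.cross(z,x),z]
E
python3 - <<'E'
from h import *
from cell import robot
s=robot.state(); q=s["tcp_rot"]; print(Rot.from_quat(q).as_matrix().round(3))
for yaw in (.05,):
  for sg in (1,-1):
    print(sg,tgt(toolR([0,0,-1],[-sg*np.sin(yaw),sg*np.cos(yaw),0]),q))
g=np.array([.523,-.352,.091]); print(g-np.array([0,0,.0187])-s["tool_pos"])
E
```

```text
[[-0.001  0.937  0.349]
 [ 0.001  0.349 -0.937]
 [-1.    -0.    -0.001]]
1 [ 5.48348880e-04 -1.87589174e-03  2.83482261e+00]
-1 [-0.00131307 -0.00038383 -0.30676939]
[ 0.30491039  0.23325308 -0.14965002]
```

>>> jog_arm(
  travel=[
    [0.03, 0.023, 0],
    [0.07, 0.053, -0.01],
    [0.11, 0.084, -0.02],
    [0.15, 0.115, -0.03],
    [0.19, 0.145, -0.04],
    [0.23, 0.176, -0.05],
    [0.265, 0.203, -0.06],
    [0.29, 0.222, -0.065],
    [0.305, 0.233, -0.07],
    [0.305, 0.233, -0.075],
  ],
  angular=[
    [0, 0, -0.03],
    [0, 0, -0.07],
    [0, 0, -0.11],
    [0, 0, -0.15],
    [0, 0, -0.19],
    [0, 0, -0.23],
    [0, 0, -0.27],
    [0, 0, -0.307],
    [0, 0, -0.307],
    [0, 0, -0.307],
  ],
  gripper=[100, 100, 100, 100, 100, 100, 100, 100, 100, 100],
)

```text
clock: 1.1
tool_pos: [0.5252, -0.3503, 0.1469]
tcp_rot: [0.486, 0.514, -0.486, 0.513]
ft_force: [-0.3, -0.3, 0.2]
gripper_width: 0.996
```

Run:
```python
from h import *
from cell import robot
s=robot.state(); print(s["joint_pos"].round(3),s["tool_pos"].round(4),s["clock"]); print(Rot.from_quat(s["tcp_rot"]).as_matrix().round(3))
c=snap("scene",1); crop(c,60,240,260,410,4,"c8.png")
```

```text
[ 0.558  0.493 -0.064  1.658  0.035  0.992 -1.033] [ 0.5252 -0.3503  0.1469] 1.1
[[ 0.     0.998  0.055]
 [ 0.001  0.055 -0.998]
 [-1.     0.    -0.001]]
```

View pics/c8.png

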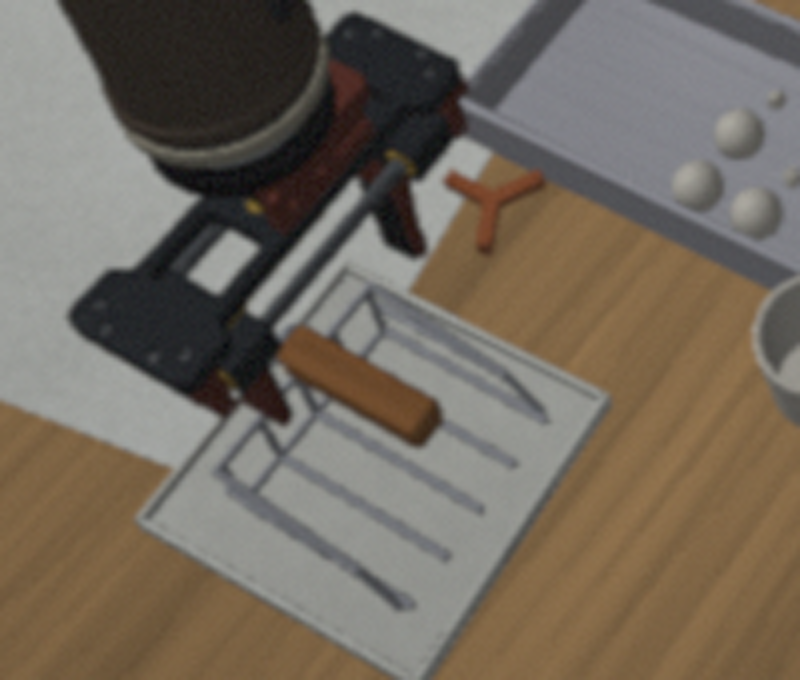

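Run:
```python
from h import *
from cell import robot
for i in range(3):
    s=robot.state(); print(s["tool_pos"].round(4),s["dq"].round(3),s["clock"])
c=load("scene",1); print([proj(c,[.5252,-.3503,.1469]), proj(c,[.5231,-.352,.147])])
```

```text
[ 0.5228 -0.3524  0.1461] [ 0.041 -0.013  0.033  0.011  0.008  0.02   0.007] 1.15
[ 0.5228 -0.3524  0.1461] [ 0.041 -0.013  0.033  0.011  0.008  0.02   0.007] 1.15
[ 0.5228 -0.3524  0.1461] [ 0.041 -0.013  0.033  0.011  0.008  0.02   0.007] 1.15
[(np.float64(143.99797681301536), np.float64(321.65655815706384)), (np.float64(142.52854804298505), np.float64(321.7967548948077))]
```

>>> jog_arm(
  travel=[
    [0, 0, -0.02],
    [0, 0, -0.045],
    [0, 0, -0.065],
    [0, 0, -0.074],
    [0, 0, -0.074],
    [0, 0, -0.074],
    [0, 0, -0.074],
    [0, 0, -0.074],
    [0, 0, -0.074],
    [0, 0, -0.074],
  ],
  angular=[
    [0, 0, 0],
    [0, 0, 0],
    [0, 0, 0],
    [0, 0, 0],
    [0, 0, 0],
    [0, 0, 0],
    [0, 0, 0],
    [0, 0, 0],
    [0, 0, 0],
    [0, 0, 0],
  ],
  gripper=[100, 100, 100, 100, 100, 0, 0, 0, 0, 0],
)

```text
clock: 2.15
tool_pos: [0.5235, -0.3527, 0.0741]
tcp_rot: [0.487, 0.512, -0.487, 0.513]
ft_force: [-0.7, -0.2, -0.3]
gripper_width: 0.585
```

Run:
```python
from h import *
from cell import robot
c=snap("scene",2); crop(c,60,240,260,410,4,"c9.png")
s=robot.state(); print(s["tool_pos"].round(4),s["ft_force"],s["gripper_width"])
```

```text
[ 0.5234 -0.3526  0.0739] [-0.1836311   0.35814966 -0.4479417 ] 0.5458911383979004
```

View pics/c9.png

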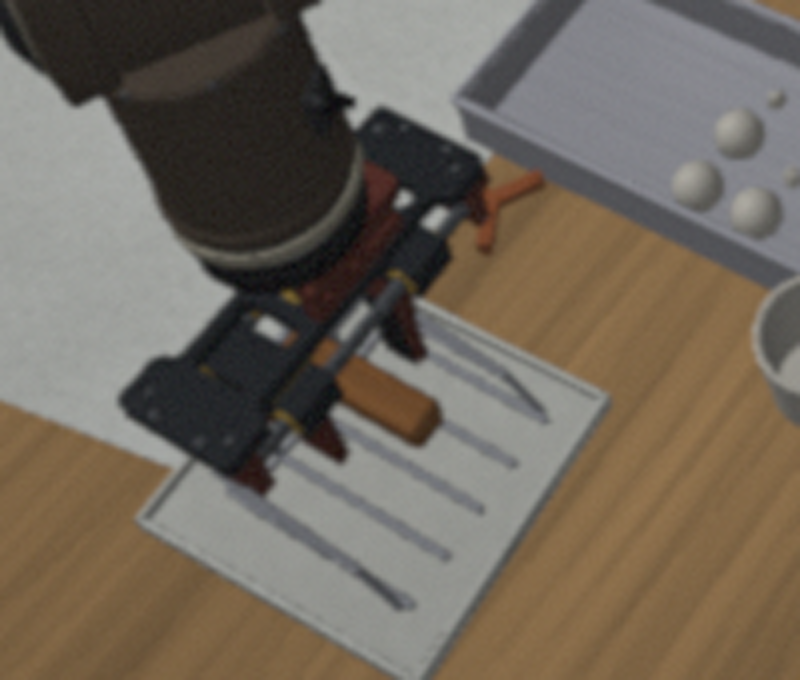

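Grasp is straddling the bar centrally; fingers are still closing. I'll finish closing and lift straight up.

>>> jog_arm(
  travel=[
    [0, 0, 0],
    [0, 0, 0],
    [0, 0, 0],
    [0, 0, 0],
    [0, 0, 0],
    [0, 0, 0],
    [0, 0, 0.005],
    [0, 0, 0.02],
    [0, 0, 0.045],
    [0, 0, 0.06],
  ],
  angular=[
    [0, 0, 0],
    [0, 0, 0],
    [0, 0, 0],
    [0, 0, 0],
    [0, 0, 0],
    [0, 0, 0],
    [0, 0, 0],
    [0, 0, 0],
    [0, 0, 0],
    [0, 0, 0],
  ],
  gripper=[0, 0, 0, 0, 0, 0, 0, 0, 0, 0],
)

```text
clock: 3.2
tool_pos: [0.5239, -0.353, 0.1362]
tcp_rot: [0.488, 0.512, -0.487, 0.513]
ft_force: [0.4, 0.0, -1.8]
gripper_width: 0.25
```

Run:
```python
from h import *
from cell import robot
c=snap("scene",3); crop(c,60,220,260,390,4,"c10.png")
s=robot.state(); print(s["tool_pos"].round(4),s["ft_force"],s["wrist_torque"],s["gripper_width"])
t=snap("top",3); crop(t,300,165,450,260,5,"c11.png")
```

```text
[ 0.525  -0.3536  0.1385] [ 1.58120712 -0.13439582 -0.43371994] [-0.0906256  -0.08187599 -0.02156219] 0.24571639815713076
```

View pics/c10.png

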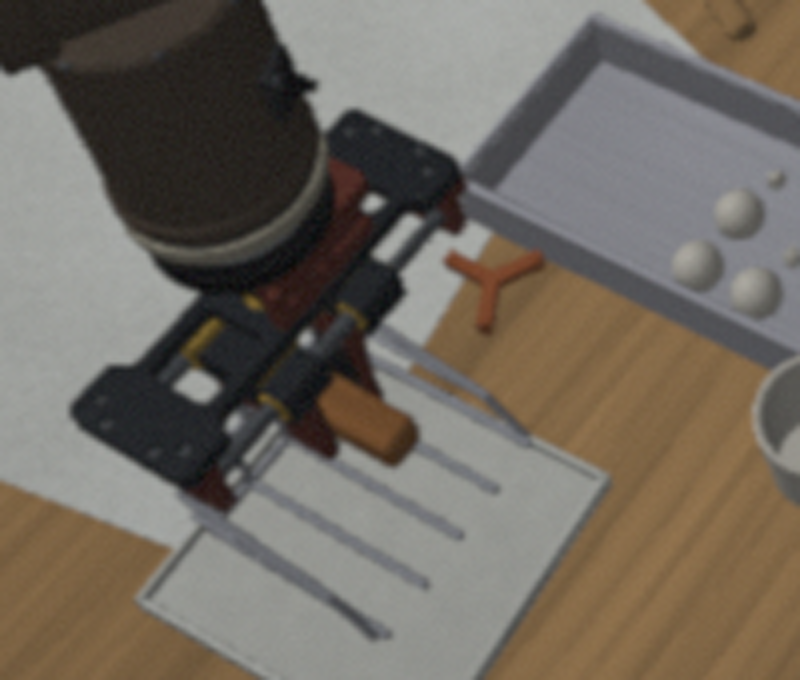

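View pics/c11.png

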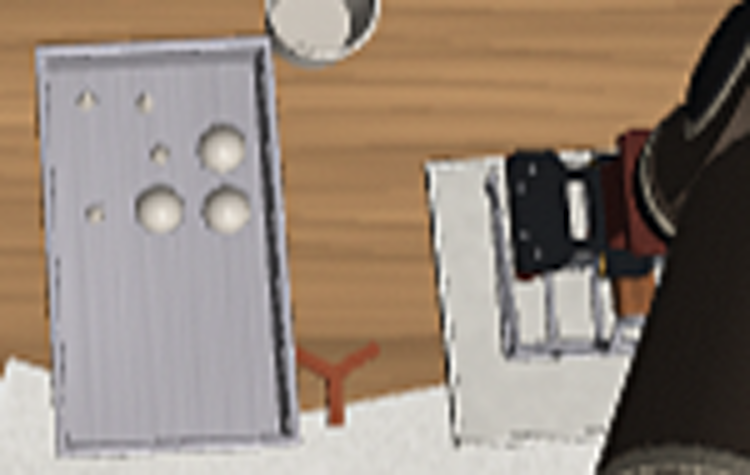

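>>> jog_arm(
  travel=[
    [0, 0, 0.01],
    [-0.004, 0.025, 0.02],
    [-0.01, 0.06, 0.02],
    [-0.016, 0.1, 0.02],
    [-0.023, 0.14, 0.02],
    [-0.03, 0.18, 0.02],
    [-0.036, 0.22, 0.02],
    [-0.04, 0.245, 0.02],
    [-0.041, 0.254, 0.02],
    [-0.041, 0.254, 0.02],
  ],
  angular=[
    [0, 0, 0],
    [0, 0, 0],
    [0, 0, 0],
    [0, 0, 0],
    [0, 0, 0],
    [0, 0, 0],
    [0, 0, 0],
    [0, 0, 0],
    [0, 0, 0],
    [0, 0, 0],
  ],
  gripper=[0, 0, 0, 0, 0, 0, 0, 0, 0, 0],
)

```text
clock: 4.3
tool_pos: [0.4821, -0.0976, 0.1536]
tcp_rot: [0.487, 0.513, -0.487, 0.513]
ft_force: [0.5, -0.4, -2.3]
gripper_width: 0.246
```

Run:
```python
from h import *
from cell import robot
c=snap("scene",4); crop(c,150,200,310,320,5,"c12.png")
s=robot.state(); print(s["tool_pos"].round(4),s["ft_force"],s["wrist_torque"],s["gripper_width"],Rot.from_quat(s["tcp_rot"]).as_matrix().round(3))
t=snap("top",4); crop(t,285,160,385,265,6,"c13.png")
```

```text
[ 0.4823 -0.0991  0.1536] [ 0.27215012 -0.98171643 -2.38511697] [-0.00630749 -0.05062121  0.01863389] 0.24788094491281285 [[-0.     0.999  0.05 ]
 [-0.     0.05  -0.999]
 [-1.    -0.     0.   ]]
```

View pics/c12.png

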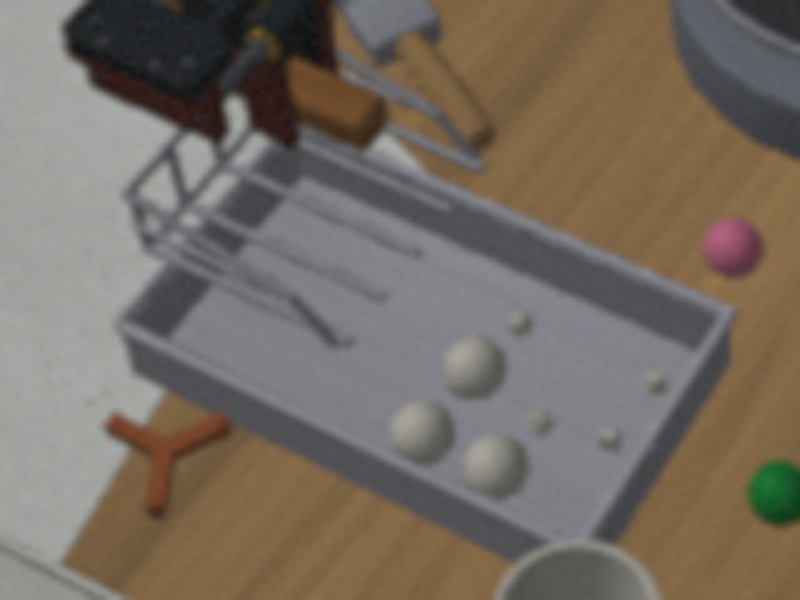

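View pics/c13.png

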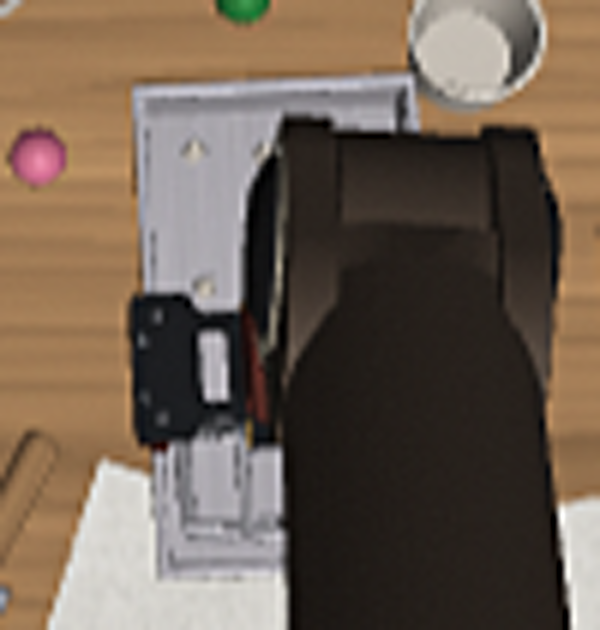

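Run:
```python
from h import *
c=load("scene",4)
def ray(x,y,z,k=5,o=(150,200)):
    u=o[0]+(x+.5)/k-.5;v=o[1]+(y+.5)/k-.5
    a=world(c,u,v,1.);C=-c["R"].T@c["t"];d=a-C;return C+d*(z-C[2])/d[2]
a=.0486;M=np.array([[np.cos(a),np.sin(a)],[-np.sin(a),np.cos(a)]])
loc=lambda X:(M@(X[:2]-[.541,-.0985])*1000).round(1)
for p,y in zip([(345,341),(382,297),(420,253),(447,205),(480,167)],[-56,-28,0,28,56]): print(y,loc(ray(*p,.0863)))
for n,p in dict(nr=(118,322),fl=(735,312),nl=(268,135)).items(): print(n,loc(ray(*p,.045)))
for p in [(473,366),(421,432),(494,465)]: print("ball",loc(ray(*p,.019)))
for p in [(655,382),(609,438),(540,421),(519,323)]: print("chip",loc(ray(*p,.008)))
```

```text
-56 [ -3.7 -50.2]
-28 [ -2.6 -22.4]
0 [-1.1  6.5]
28 [-5.2 35.9]
56 [-3.8 62.4]
nr [-123.3  -70.9]
fl [126.9  72.8]
nl [-128.3   56.1]
ball [24.6  2.3]
ball [ 22.9 -40.2]
ball [ 61.9 -38.9]
chip [100.7  42.2]
chip [97.   4.8]
chip [64.  -2.8]
chip [26.2 40.2]
```

>>> jog_arm(
  travel=[
    [0.002, -0.002, 0],
    [0.002, -0.002, -0.01],
    [0.002, -0.002, -0.025],
    [0.002, -0.002, -0.04],
    [0.002, -0.002, -0.05],
    [0.002, -0.002, -0.055],
    [0.002, -0.002, -0.055],
    [0.002, -0.002, -0.055],
    [0.002, -0.002, -0.055],
    [0.002, -0.002, -0.055],
  ],
  angular=[
    [0, 0, 0],
    [0, 0, 0],
    [0, 0, 0],
    [0, 0, 0],
    [0, 0, 0],
    [0, 0, 0],
    [0, 0, 0],
    [0, 0, 0],
    [0, 0, 0],
    [0, 0, 0],
  ],
  gripper=[0, 0, 0, 0, 0, 0, 0, 0, 0, 0],
)

```text
clock: 5.4
tool_pos: [0.4847, -0.1007, 0.0992]
tcp_rot: [0.488, 0.512, -0.487, 0.513]
ft_force: [-0.6, 0.0, -2.9]
gripper_width: 0.248
```

Run:
```python
from h import *
from cell import robot
c=snap("scene",5); crop(c,150,200,310,320,5,"c14.png")
s=robot.state(); print(s["tool_pos"].round(4),s["ft_force"],s["wrist_torque"])
t=snap("top",5); crop(t,285,160,385,265,6,"c15.png")
```

```text
[ 0.4846 -0.1007  0.0992] [ 0.37205841 -0.29283561 -3.20804776] [-0.02195962 -0.03461402 -0.01621866]
```

View pics/c14.png

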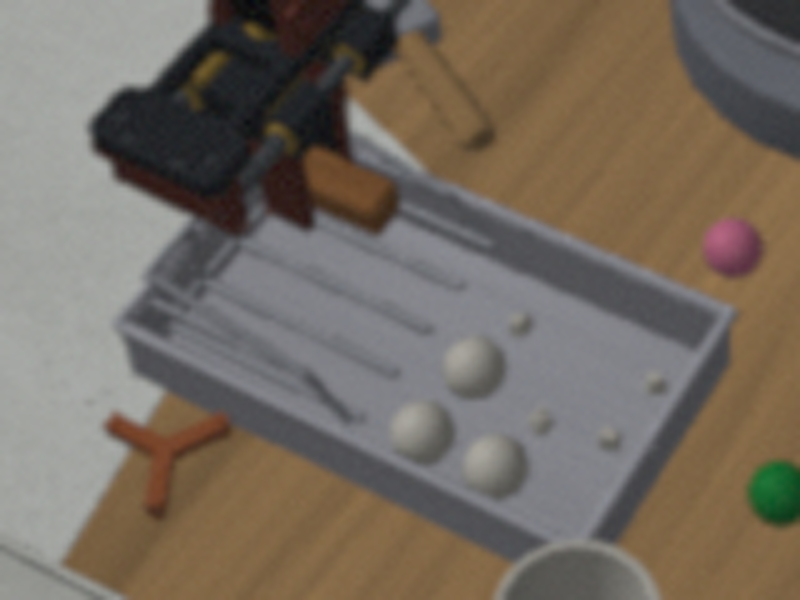

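View pics/c15.png

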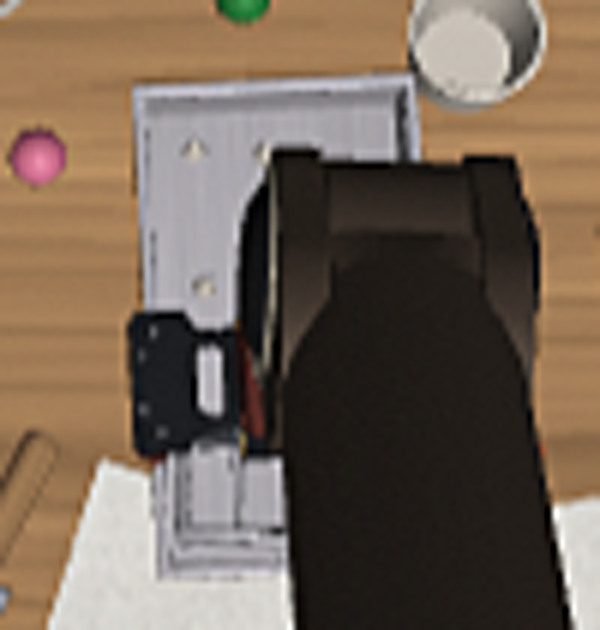

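Run:
```python
from h import *
c=load("scene",5)
def ray(x,y,z,k=5,o=(150,200)):
    u=o[0]+(x+.5)/k-.5;v=o[1]+(y+.5)/k-.5
    a=world(c,u,v,1.);C=-c["R"].T@c["t"];d=a-C;return C+d*(z-C[2])/d[2]
a=.0486;M=np.array([[np.cos(a),np.sin(a)],[-np.sin(a),np.cos(a)]])
loc=lambda X:(M@(X[:2]-[.541,-.0985])*1000).round(1)
for p,y in zip([(362,418),(396,373),(430,328),(462,284),(490,243)],[-56,-28,0,28,56]): print(y,loc(ray(*p,.0319)))
# tray right rail edge samples along near side rim top outer (y=-71) and left rim
for p in [(118,322),(520,553),(735,312),(430,172)]: print(loc(ray(*p,.045)))
# top
c=load("top",5)
for p in [(150,290),(140,120)]: pass
print("left side rail bottom/back corner",loc(ray(187,528,.03+.047,6,(285,160))),"tray nl",loc(ray(158,578,.045,6,(285,160))),"tray fl",loc(ray(133,87,.045,6,(285,160))), "fr", loc(ray(416,75,.045,6,(285,160))))
```

```text
-56 [  0.6 -53.3]
-28 [  0.7 -25.2]
0 [0.7 3.8]
28 [ 0.3 32.7]
56 [-0.9 60.1]
[-123.3  -70.9]
[104.8 -83.8]
[126.9  72.8]
[-44.  75.]
left side rail bottom/back corner [-109.3   58.5] tray nl [-130.4   72.5] tray fl [124.5  72.8] fr [124.8 -74.1]
```

>>> jog_arm(
  travel=[
    [0, 0, -0.012],
    [0, 0, -0.021],
    [0, 0, -0.024],
    [0, 0, -0.024],
    [0.005, 0, -0.024],
    [0.01, 0.0005, -0.024],
    [0.015, 0.001, -0.024],
    [0.02, 0.001, -0.024],
    [0.025, 0.001, -0.024],
    [0.03, 0.0015, -0.024],
  ],
  angular=[
    [0, 0, 0],
    [0, 0, 0],
    [0, 0, 0],
    [0, 0, 0],
    [0, 0, 0],
    [0, 0, 0],
    [0, 0, 0],
    [0, 0, 0],
    [0, 0, 0],
    [0, 0, 0],
  ],
  gripper=[0, 0, 0, 0, 0, 0, 0, 0, 0, 0],
)

```text
clock: 6.5
tool_pos: [0.5148, -0.0992, 0.0746]
tcp_rot: [0.487, 0.512, -0.487, 0.512]
ft_force: [-1.0, 0.1, -3.3]
gripper_width: 0.25
```

Run:
```python
from h import *
from cell import robot
c=snap("scene",6); crop(c,150,200,310,320,5,"c16.png")
s=robot.state(); print(s["tool_pos"].round(4),s["ft_force"],s["wrist_torque"])
```

```text
[ 0.5157 -0.099   0.0747] [ 1.77452033  0.26644    -3.24454871] [ 0.085453   -0.20109596  0.01890939]
```

View pics/c16.png

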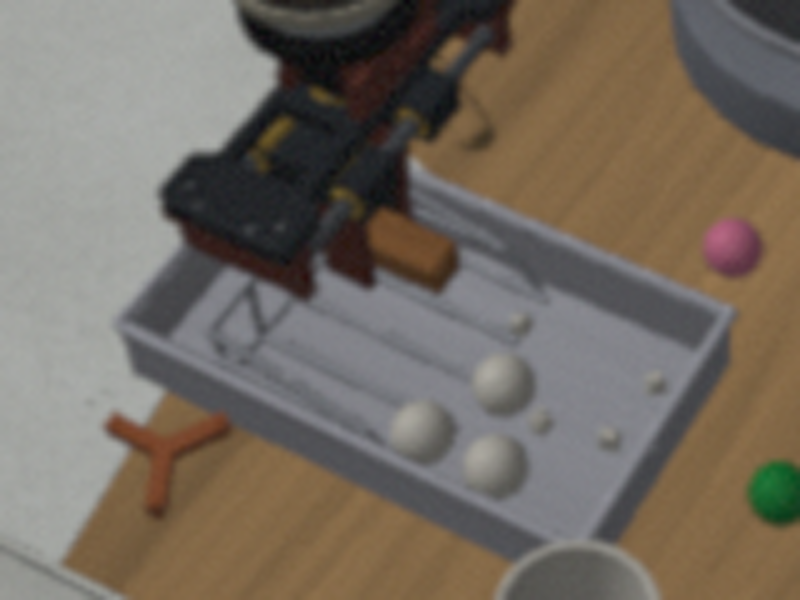

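>>> jog_arm(
  travel=[
    [0.005, 0, 0],
    [0.01, 0.0005, 0],
    [0.015, 0.001, 0],
    [0.02, 0.001, 0],
    [0.025, 0.001, 0],
    [0.03, 0.0015, 0],
    [0.035, 0.002, 0],
    [0.04, 0.002, 0],
    [0.045, 0.002, 0],
    [0.05, 0.0025, 0],
  ],
  angular=[
    [0, 0, 0],
    [0, 0, 0],
    [0, 0, 0],
    [0, 0, 0],
    [0, 0, 0],
    [0, 0, 0],
    [0, 0, 0],
    [0, 0, 0],
    [0, 0, 0],
    [0, 0, 0],
  ],
  gripper=[0, 0, 0, 0, 0, 0, 0, 0, 0, 0],
)

```text
clock: 7.55
tool_pos: [0.5647, -0.0967, 0.0746]
tcp_rot: [0.487, 0.512, -0.487, 0.512]
ft_force: [0.3, -0.9, -2.5]
gripper_width: 0.243
```

Run:
```python
from h import *
from cell import robot
c=snap("scene",7); crop(c,180,200,310,310,6,"c17.png")
s=robot.state(); print(s["tool_pos"].round(4),s["ft_force"],s["wrist_torque"])
t=snap("top",7); crop(t,285,160,385,265,6,"c18.png")
```

```text
[ 0.5656 -0.0965  0.0747] [ 1.83206966  0.00799872 -2.48849144] [ 0.02208079 -0.28766994 -0.02524723]
```

View pics/c17.png

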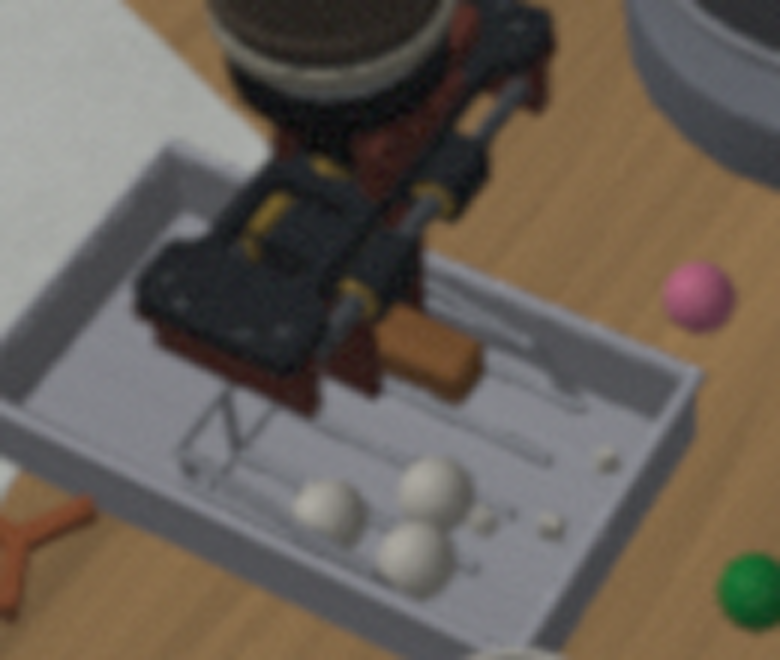

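>>> jog_arm(
  travel=[
    [0, 0, 0.002],
    [-0.001, 0, 0.005],
    [-0.003, 0, 0.009],
    [-0.005, 0, 0.013],
    [-0.007, 0, 0.017],
    [-0.008, 0, 0.021],
    [-0.008, 0, 0.026],
    [-0.008, 0, 0.031],
    [-0.008, 0, 0.036],
    [-0.008, 0, 0.04],
  ],
  angular=[
    [0, 0, 0],
    [0.001, -0.03, 0],
    [0.003, -0.07, 0],
    [0.005, -0.11, 0],
    [0.008, -0.16, 0],
    [0.01, -0.2, 0],
    [0.01, -0.2, 0],
    [0.01, -0.2, 0],
    [0.01, -0.2, 0],
    [0.01, -0.2, 0],
  ],
  gripper=[0, 0, 0, 0, 0, 0, 0, 0, 0, 0],
)

```text
clock: 8.65
tool_pos: [0.5568, -0.0965, 0.1152]
tcp_rot: [0.536, 0.461, -0.434, 0.559]
ft_force: [0.0, -0.8, -5.3]
gripper_width: 0.25
```

Run:
```python
from h import *
from cell import robot
c=snap("scene",8); crop(c,180,190,310,300,6,"c19.png")
s=robot.state(); print(s["tool_pos"].round(4),s["ft_force"],s["wrist_torque"])
```

```text
[ 0.5571 -0.0966  0.1157] [-0.54872797  0.14788431 -5.03448006] [0.07137009 0.45554181 0.01499256]
```

View pics/c19.png

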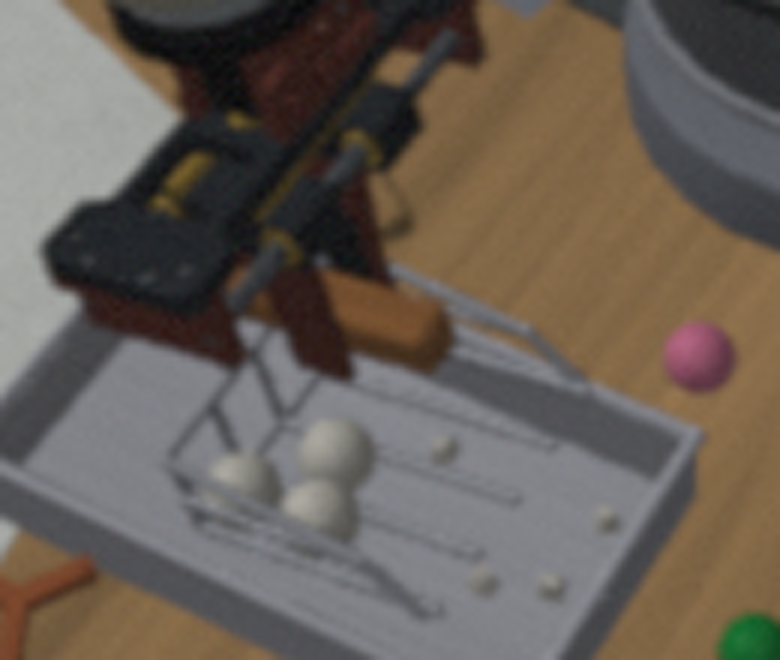

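>>> jog_arm(
  travel=[
    [0, 0, 0.008],
    [0, 0, 0.02],
    [0, 0, 0.035],
    [0, 0, 0.05],
    [0, 0, 0.065],
    [0, 0, 0.08],
    [0, 0, 0.095],
    [0, 0, 0.105],
    [0, 0, 0.11],
    [0, 0, 0.11],
  ],
  angular=[
    [0, 0, 0],
    [0, 0, 0],
    [0, 0, 0],
    [0, 0, 0],
    [0, 0, 0],
    [0, 0, 0],
    [0, 0, 0],
    [0, 0, 0],
    [0, 0, 0],
    [0, 0, 0],
  ],
  gripper=[0, 0, 0, 0, 0, 0, 0, 0, 0, 0],
)

```text
clock: 9.7
tool_pos: [0.5566, -0.0967, 0.2254]
tcp_rot: [0.536, 0.461, -0.433, 0.559]
ft_force: [0.5, -1.1, -5.4]
gripper_width: 0.243
```

Run:
```python
from h import *
from cell import robot
c=snap("scene",9); crop(c,170,130,310,300,4,"c20.png")
s=robot.state(); print(s["tool_pos"].round(4),s["ft_force"],s["joint_pos"].round(3))
t=snap("top",9); crop(t,285,160,385,265,5,"c21.png")
```

```text
[ 0.5562 -0.0966  0.2246] [ 0.06364657  0.16304447 -5.55514743] [ 0.27   0.205 -0.19   1.901  0.015  0.841 -1.442]
```

View pics/c20.png

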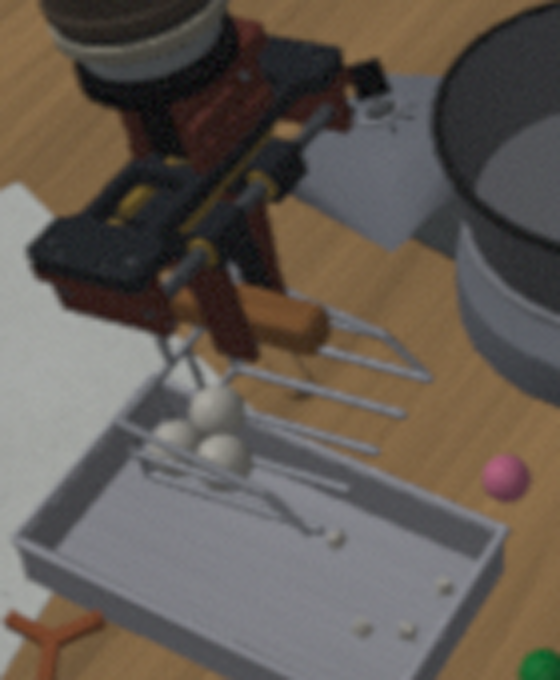

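View pics/c21.png

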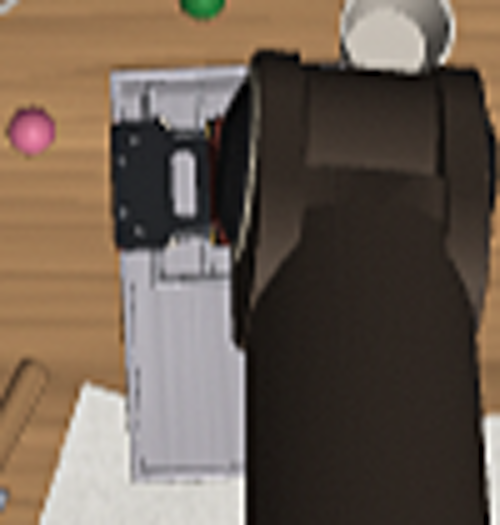

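>>> jog_arm(
  travel=[
    [0, 0.005, 0.015],
    [0, 0.02, 0.04],
    [0, 0.045, 0.06],
    [0, 0.08, 0.07],
    [-0.001, 0.12, 0.07],
    [-0.001, 0.16, 0.07],
    [-0.002, 0.2, 0.07],
    [-0.002, 0.24, 0.07],
    [-0.003, 0.275, 0.07],
    [-0.003, 0.292, 0.07],
  ],
  angular=[
    [0, 0, 0],
    [0, 0, 0],
    [0, 0, 0],
    [0, 0, 0],
    [0, 0, 0],
    [0, 0, 0],
    [0, 0, 0],
    [0, 0, 0],
    [0, 0, 0],
    [0, 0, 0],
  ],
  gripper=[0, 0, 0, 0, 0, 0, 0, 0, 0, 0],
)

```text
clock: 10.8
tool_pos: [0.552, 0.1997, 0.2937]
tcp_rot: [0.535, 0.463, -0.433, 0.559]
ft_force: [-0.4, 0.1, -5.4]
gripper_width: 0.251
```

Run:
```python
from h import *
from cell import robot
c=snap("scene",10); crop(c,200,50,400,240,4,"c22.png")
s=robot.state(); print(s["tool_pos"].round(4),s["ft_force"],s["joint_pos"].round(3))
t=snap("top",10); crop(t,170,120,370,290,4,"c23.png")
```

```text
[0.5518 0.2017 0.2936] [-0.51652808  2.39974301 -4.8691333 ] [-0.155  0.207 -0.384  1.74   0.19   1.038 -2.122]
```

View pics/c22.png

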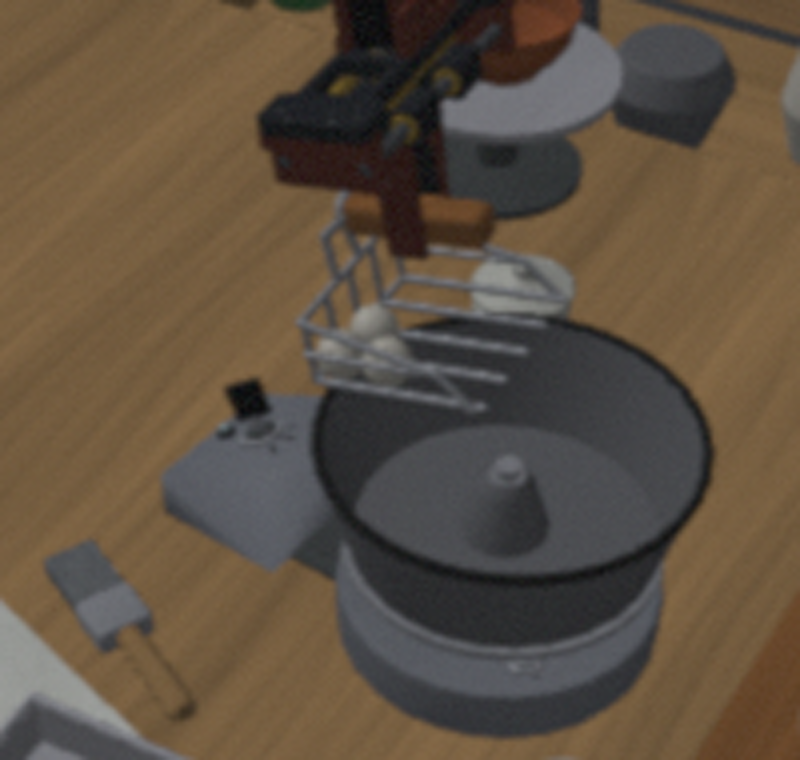

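View pics/c23.png

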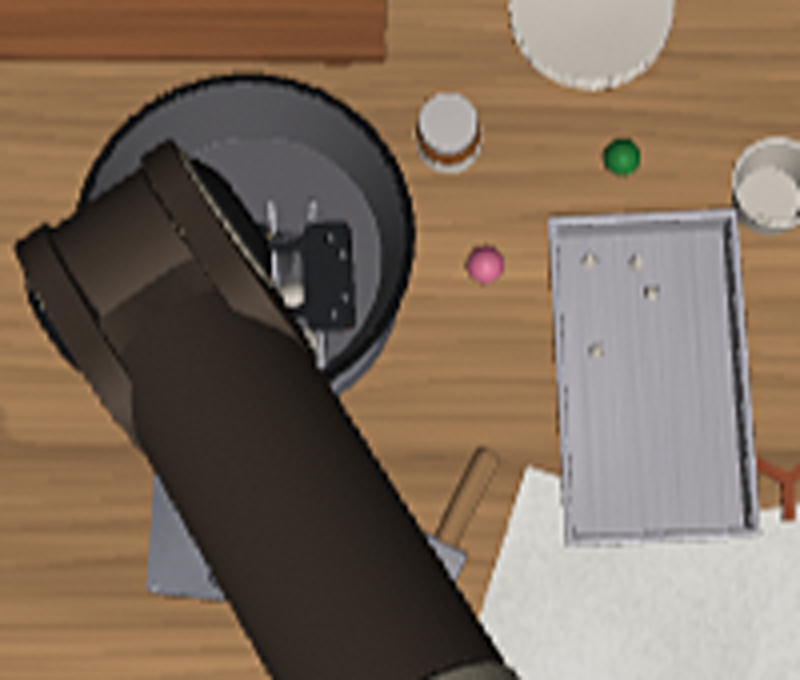

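>>> jog_arm(
  travel=[
    [0, 0, 0],
    [0, 0, -0.002],
    [0, 0, -0.005],
    [0, 0, -0.008],
    [0, 0, -0.012],
    [0, 0, -0.016],
    [0, 0, -0.02],
    [0, 0, -0.024],
    [0, 0, -0.028],
    [0, 0, -0.03],
  ],
  angular=[
    [-0.002, 0.04, 0],
    [-0.004, 0.08, 0],
    [-0.006, 0.13, 0],
    [-0.009, 0.18, 0],
    [-0.011, 0.22, 0],
    [-0.013, 0.26, 0],
    [-0.015, 0.3, 0],
    [-0.017, 0.35, 0],
    [-0.02, 0.4, 0],
    [-0.022, 0.45, 0],
  ],
  gripper=[0, 0, 0, 0, 0, 0, 0, 0, 0, 0],
)

```text
clock: 11.9
tool_pos: [0.5538, 0.194, 0.2636]
tcp_rot: [0.419, 0.569, -0.548, 0.447]
ft_force: [-0.1, -0.3, -5.2]
gripper_width: 0.25
```

Run:
```python
from h import *
from cell import robot
c=snap("scene",11); crop(c,200,50,400,240,4,"c24.png")
s=robot.state(); print(s["tool_pos"].round(4),s["ft_force"],s["joint_pos"].round(3))
```

```text
[0.5542 0.1933 0.2622] [ 0.60398856  0.45519456 -6.36751141] [-0.134  0.506 -0.359  1.407  0.067  1.493 -2.009]
```

View pics/c24.png

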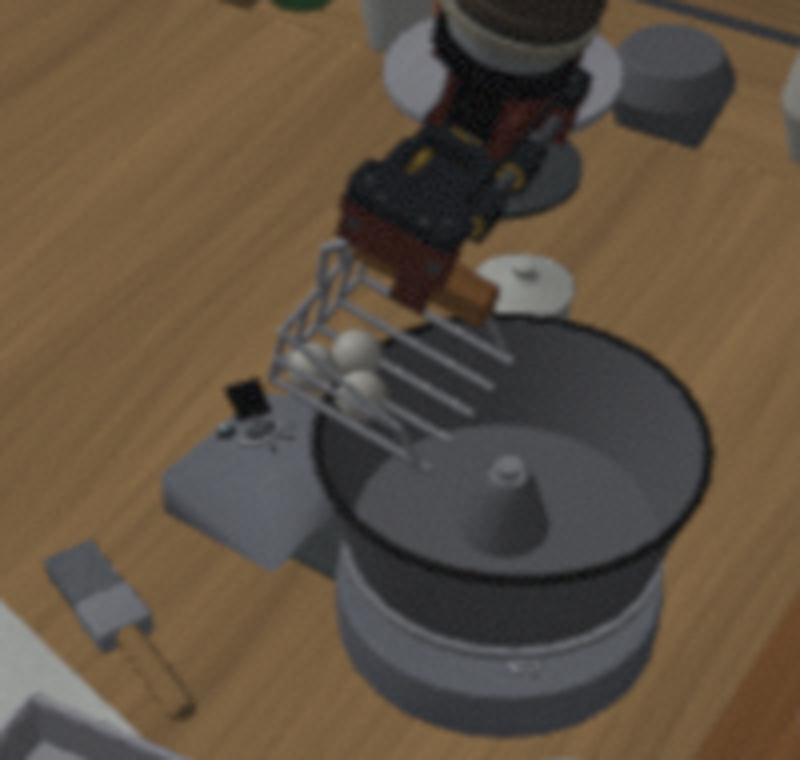

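>>> jog_arm(
  travel=[
    [0.002, 0, 0],
    [0.005, 0, 0],
    [0.008, 0, 0],
    [0.01, 0, 0],
    [0.01, 0, 0],
    [0.01, 0, 0],
    [0.01, 0, 0],
    [0.01, 0, 0],
    [0.01, 0, 0],
    [0.01, 0, 0],
  ],
  angular=[
    [-0.002, 0.04, 0],
    [-0.004, 0.08, 0],
    [-0.006, 0.11, 0],
    [-0.007, 0.14, 0],
    [-0.009, 0.17, 0],
    [-0.01, 0.2, 0],
    [-0.01, 0.2, 0],
    [-0.01, 0.2, 0],
    [-0.01, 0.2, 0],
    [-0.01, 0.2, 0],
  ],
  gripper=[0, 0, 0, 0, 0, 0, 0, 0, 0, 0],
)

```text
clock: 12.95
tool_pos: [0.5633, 0.1953, 0.2651]
tcp_rot: [0.361, 0.608, -0.589, 0.391]
ft_force: [0.4, -0.6, -2.7]
gripper_width: 0.248
```

Run:
```python
from h import *
from cell import robot
c=snap("scene",12); crop(c,200,50,400,240,4,"c25.png")
s=robot.state(); print(s["tool_pos"].round(4),s["ft_force"],s["joint_pos"].round(3))
```

```text
[0.5633 0.1953 0.2651] [-0.17314449  0.04102628 -3.08542633] [-0.144  0.65  -0.348  1.216  0.03   1.721 -1.992]
```

View pics/c25.png

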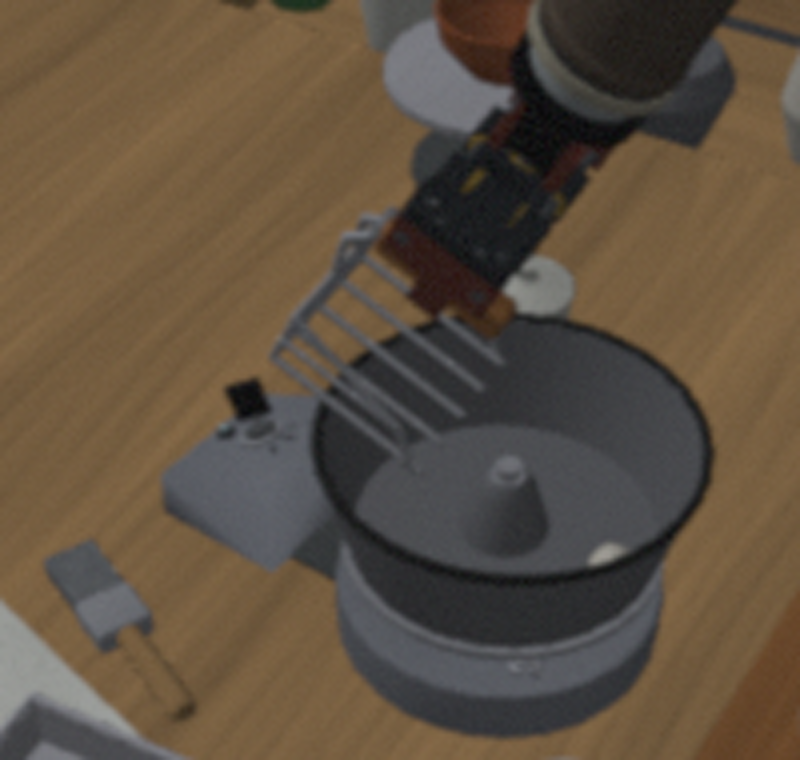

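>>> jog_arm(
  travel=[
    [0, 0, 0.02],
    [0, -0.01, 0.045],
    [-0.003, -0.035, 0.06],
    [-0.006, -0.075, 0.06],
    [-0.009, -0.118, 0.06],
    [-0.012, -0.16, 0.055],
    [-0.015, -0.205, 0.04],
    [-0.018, -0.25, 0.02],
    [-0.021, -0.295, -0.01],
    [-0.024, -0.34, -0.04],
  ],
  angular=[
    [0.002, -0.04, 0],
    [0.005, -0.1, 0],
    [0.008, -0.16, 0],
    [0.011, -0.22, 0],
    [0.014, -0.28, 0],
    [0.017, -0.34, 0],
    [0.02, -0.4, 0],
    [0.022, -0.45, 0],
    [0.022, -0.45, 0],
    [0.022, -0.45, 0],
  ],
  gripper=[0, 0, 0, 0, 0, 0, 0, 0, 0, 0],
)

```text
clock: 14.0
tool_pos: [0.539, -0.1394, 0.2297]
tcp_rot: [0.488, 0.511, -0.487, 0.513]
ft_force: [-0.2, -0.1, -3.4]
gripper_width: 0.249
```

Run:
```python
from h import *
from cell import robot
c=snap("scene",13); cv2.imwrite("pics/s13.png",c["image"])
s=robot.state(); print(s["tool_pos"].round(4),s["ft_force"],s["joint_pos"].round(3)); print(Rot.from_quat(s["tcp_rot"]).as_matrix().round(3))
t=snap("top",13); crop(t,185,130,385,290,4,"c26.png")
```

```text
[ 0.5354 -0.148   0.2244] [-2.70826602 -7.60925878 -6.08814825] [ 0.363  0.307 -0.23   1.75   0.083  1.099 -1.424]
[[-0.006  0.999  0.041]
 [-0.004  0.041 -0.999]
 [-1.    -0.006  0.004]]
```

View pics/c26.png

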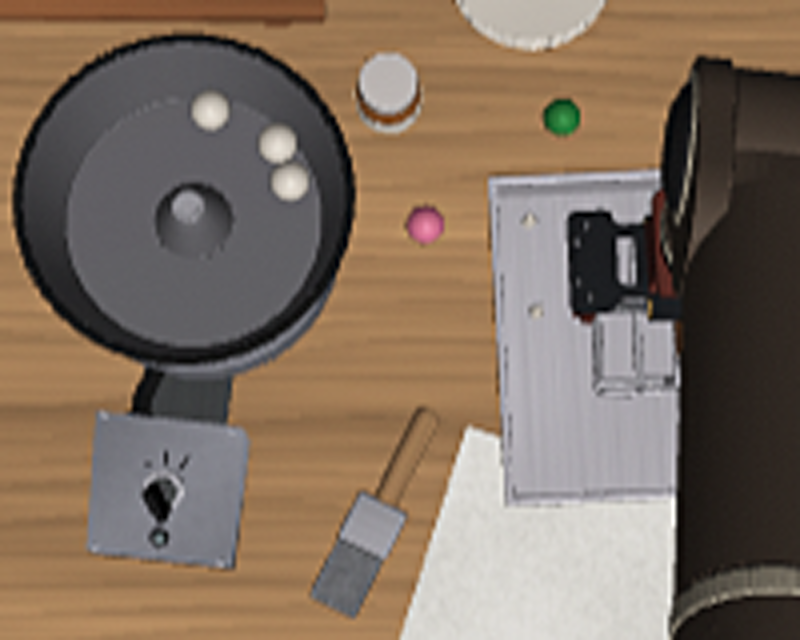

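View pics/s13.png

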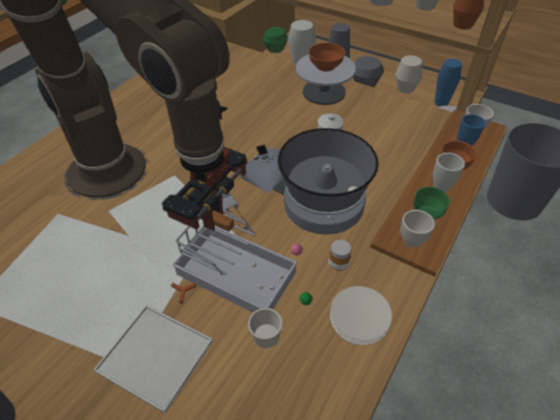

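All three balls are in the bowl at (210,110), (278,145) and (290,183) of the crop. The rest is empty and clear. Returning the scoop.

>>> jog_arm(
  travel=[
    [-0.002, -0.035, 0],
    [-0.005, -0.075, -0.01],
    [-0.008, -0.115, -0.025],
    [-0.011, -0.15, -0.045],
    [-0.014, -0.18, -0.065],
    [-0.016, -0.2, -0.08],
    [-0.016, -0.208, -0.09],
    [-0.016, -0.208, -0.1],
    [-0.016, -0.208, -0.115],
    [-0.016, -0.208, -0.125],
  ],
  angular=[
    [0, 0, 0],
    [0, 0, 0],
    [0, 0, 0],
    [0, 0, 0],
    [0, 0, 0],
    [0, 0, 0],
    [0, 0, 0],
    [0, 0, 0],
    [0, 0, 0],
    [0, 0, 0],
  ],
  gripper=[0, 0, 0, 0, 0, 0, 0, 0, 0, 0],
)

```text
clock: 15.1
tool_pos: [0.5244, -0.3435, 0.1033]
tcp_rot: [0.487, 0.513, -0.486, 0.513]
ft_force: [0.4, -0.4, -3.5]
gripper_width: 0.248
```

Run:
```python
from h import *
from cell import robot
c=snap("scene",14); crop(c,60,260,260,410,4,"c27.png")
s=robot.state(); print(s["tool_pos"].round(4),s["ft_force"],s["joint_pos"].round(3)); print(Rot.from_quat(s["tcp_rot"]).as_matrix().round(3))
```

```text
[ 0.5235 -0.3433  0.1017] [-0.28350081  0.90674039 -4.25881381] [ 0.609  0.54  -0.147  1.703  0.095  0.908 -1.095]
[[-0.002  0.999  0.052]
 [ 0.002  0.052 -0.999]
 [-1.    -0.002 -0.002]]
```

View pics/c27.png

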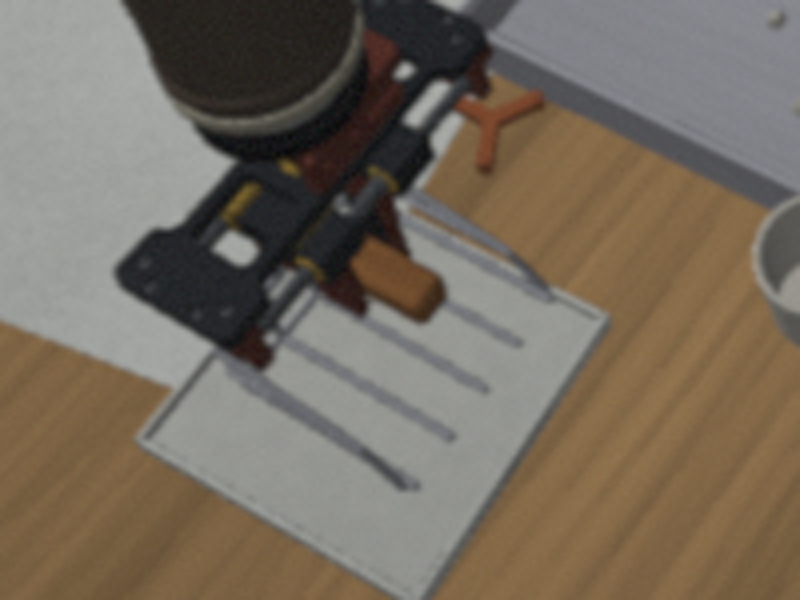

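>>> jog_arm(
  travel=[
    [0, -0.006, 0],
    [0, -0.009, -0.005],
    [0, -0.009, -0.012],
    [0, -0.009, -0.019],
    [0, -0.009, -0.024],
    [0, -0.009, -0.0265],
    [0, -0.009, -0.028],
    [0, -0.009, -0.028],
    [0, -0.009, -0.028],
    [0, -0.009, -0.028],
  ],
  angular=[
    [0, 0, 0],
    [0, 0, 0],
    [0, 0, 0],
    [0, 0, 0],
    [0, 0, 0],
    [0, 0, 0],
    [0, 0, 0],
    [0, 0, 0],
    [0, 0, 0],
    [0, 0, 0],
  ],
  gripper=[0, 0, 0, 0, 0, 0, 0, 0, 0, 0],
)

```text
clock: 16.15
tool_pos: [0.524, -0.3548, 0.0766]
tcp_rot: [0.487, 0.512, -0.487, 0.512]
ft_force: [0.7, -0.3, -2.1]
gripper_width: 0.246
```

Run:
```python
from h import *
from cell import robot
c=snap("scene",15); crop(c,60,260,260,410,4,"c28.png")
s=robot.state(); print(s["tool_pos"].round(4),s["ft_force"],s["wrist_torque"].round(2))
```

```text
[ 0.5239 -0.3548  0.0765] [-0.17336454  0.04166454 -2.43302622] [-0.01 -0.06  0.04]
```

View pics/c28.png

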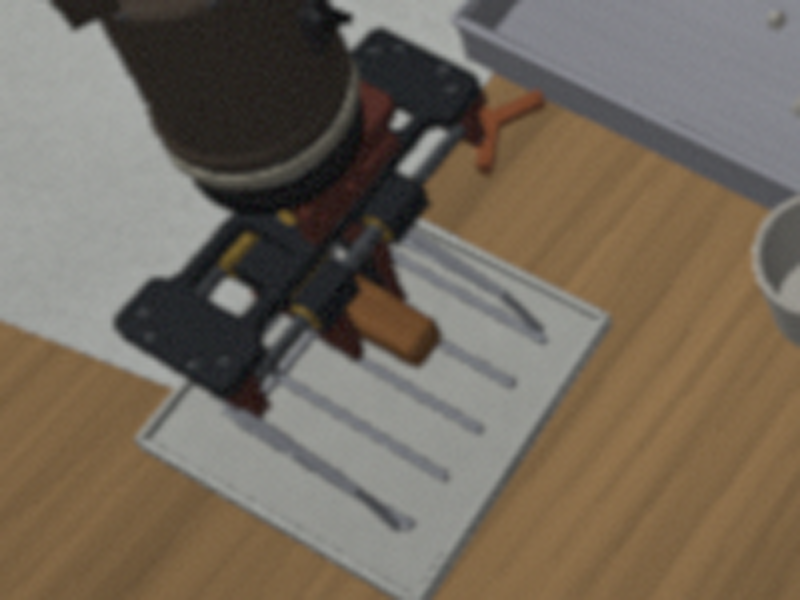

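>>> jog_arm(
  travel=[
    [0, 0.001, -0.001],
    [0, 0.002, -0.002],
    [0, 0.002, -0.003],
    [0, 0.002, -0.003],
    [0, 0.002, -0.003],
    [0, 0.002, -0.003],
    [0, 0.002, -0.003],
    [0, 0.002, -0.003],
    [0, 0.002, -0.003],
    [0, 0.002, -0.003],
  ],
  angular=[
    [0, 0, 0],
    [0, 0, 0],
    [0, 0, 0],
    [0, 0, 0],
    [0, 0, 0],
    [0, 0, 0],
    [0, 0, 0],
    [0, 0, 0],
    [0, 0, 0],
    [0, 0, 0],
  ],
  gripper=[0, 0, 0, 0, 0, 70, 70, 70, 70, 70],
)

```text
clock: 17.2
tool_pos: [0.5238, -0.3528, 0.0732]
tcp_rot: [0.487, 0.512, -0.487, 0.512]
ft_force: [0.4, 0.2, 0.3]
gripper_width: 0.663
```

Run:
```python
from h import *
from cell import robot
s=robot.state(); print(s["tool_pos"].round(4),s["ft_force"],s["wrist_torque"].round(2),s["gripper_width"])
c=load("scene",14);crop(c,230,100,330,190,8,"k1.png")
c=load("scene",13);crop(c,230,110,330,200,8,"k2.png")
t=load("top",13);crop(t,195,220,260,280,10,"k3.png")
```

```text
[ 0.5238 -0.3528  0.0732] [0.35631821 0.15780139 0.3195194 ] [ 0.03  0.02 -0.03] 0.6625898878882832
```

View pics/k1.png

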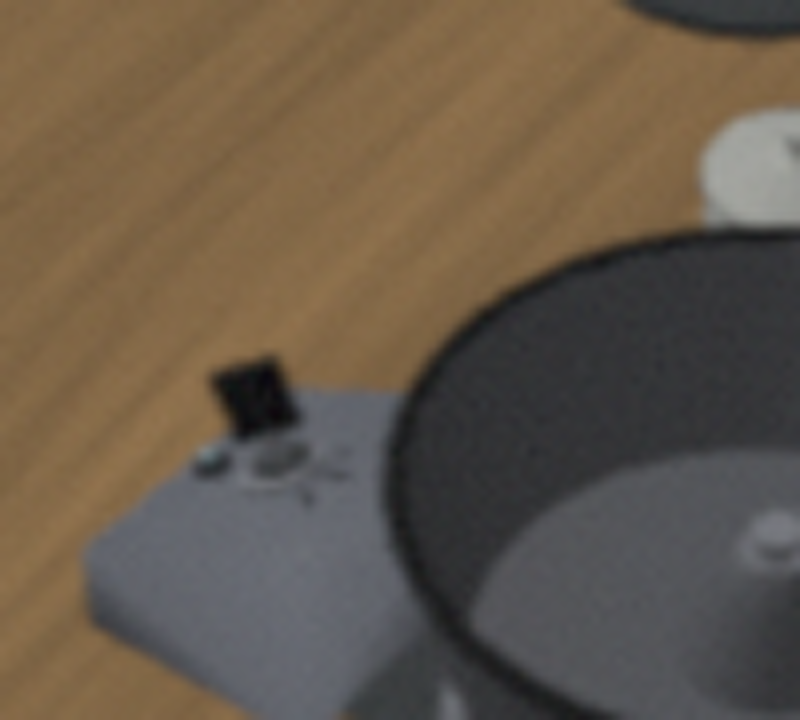

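View pics/k3.png

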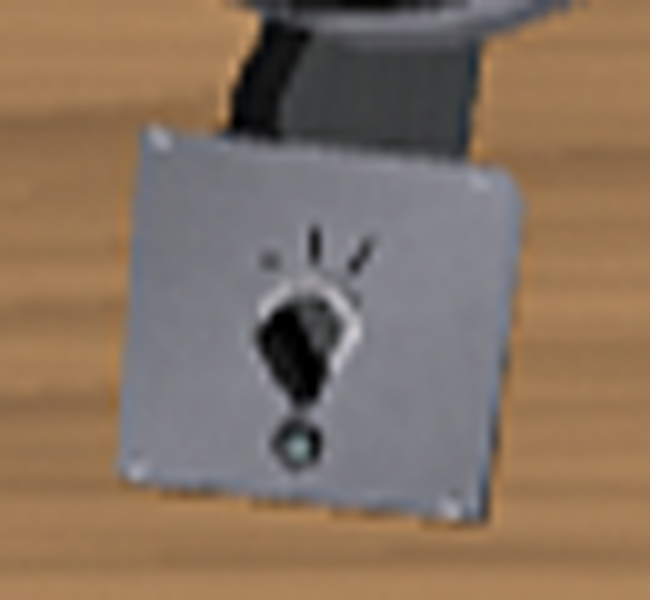

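```bash
cat > keyfit.py <<'E'
from h import *
from scipy.optimize import minimize
a25=.44
def frame(psi,th):
    k=np.array([-np.sin(a25)*np.cos(psi),-np.sin(a25)*np.sin(psi),np.cos(a25)])
    up=np.array([np.cos(a25)*np.cos(psi),np.cos(a25)*np.sin(psi),np.sin(a25)])
    R=Rot.from_rotvec(k*(.6-th)).as_matrix()
    x=R@up; return x,np.cross(k,x),k
def bow(c,psi,th):
    x,y,k=frame(psi,th)
    return [np.array(c)+sx*.013*x+sy*.004*y+sz*.014*k for sx in(-1,1) for sy in(-1,1) for sz in(-1,1)]
K=8
def hull(cam,c,psi,th,box):
    u0,v0,u1,v1=box
    p=np.array([proj(cam,X) for X in bow(c,psi,th)]); p=((p-[u0,v0]+.5)*K-.5)
    h=cv2.convexHull(p.astype(np.float32)).astype(np.float32)
    m=np.zeros(((v1-v0)*K,(u1-u0)*K),np.uint8); cv2.fillConvexPoly(m,(h*16).round().astype(np.int32),255,shift=4)
    return cv2.blur(m,(K*2+1,K*2+1)).astype(float)/255
def obs(cam,box,th):
    u0,v0,u1,v1=box; g=cam["image"][v0:v1,u0:u1].max(2)
    g=cv2.resize(g,None,fx=K,fy=K,interpolation=cv2.INTER_CUBIC).astype(float)
    return np.clip((90-g)/(90-25),0,1) if th is None else np.clip((th[1]-g)/(th[1]-th[0]),0,1)
E
python3 - <<'E'
from keyfit import *
t=load("top",13);s=load("scene",14)
bt=(216,245,234,262); bs=(252,142,272,157)
ot=obs(t,bt,(30,75)); os_=obs(s,bs,(25,95))
def cost(p,psi,th=0,w=(1,1)): 
    return w[0]*np.abs(hull(t,p[:3],psi,th,bt)-ot).mean()+w[1]*np.abs(hull(s,p[:3],psi,th,bs)-os_).mean()
for psi in (-.06,-.1,-.14):
  for th in (-.1,0.,.1,.2):
    b=min((minimize(cost,[.40+dx,.224,.1],args=(psi,th),method="Nelder-Mead",options=dict(initial_simplex=np.array([.40+dx,.224,.1])+np.r_[np.zeros((1,3)),.01*np.eye(3)],xatol=1e-4,fatol=1e-6)) for dx in(0,-.01)),key=lambda r:r.fun)
    print(psi,th,b.x.round(4),round(b.fun,4))
b=minimize(cost,[.40,.224,.1],args=(-.1,0),method="Nelder-Mead",options=dict(initial_simplex=np.array([.40,.224,.1])+np.r_[np.zeros((1,3)),.01*np.eye(3)]))
for cam,box,o,n in ((t,bt,ot,"kt"),(s,bs,os_,"ks")):
    h=hull(cam,b.x,-.1,0,box); cv2.imwrite(f"pics/{n}.png",cv2.resize(np.hstack([(o*255),(h*255)]).astype(np.uint8),None,fx=2,fy=2))
c=b.x;x,y,k=frame(-.1,0);print("panel foot",c-.03*k)
E
cat pics/kt.png >/dev/null
```

```text
-0.06 -0.1 [0.4043 0.2261 0.0888] 0.1806
-0.06 0.0 [0.4046 0.2259 0.0889] 0.1781
-0.06 0.1 [0.4045 0.2258 0.0891] 0.1753
-0.06 0.2 [0.4045 0.2258 0.0894] 0.1718
-0.1 -0.1 [0.4046 0.2259 0.0886] 0.1813
-0.1 0.0 [0.4045 0.226  0.0888] 0.1785
-0.1 0.1 [0.4044 0.226  0.0891] 0.1759
-0.1 0.2 [0.4046 0.2257 0.0899] 0.1729
-0.14 -0.1 [0.4044 0.2259 0.0888] 0.1812
-0.14 0.0 [0.4041 0.2261 0.0888] 0.1793
-0.14 0.1 [0.4044 0.2263 0.089 ] 0.1768
-0.14 0.2 [0.4046 0.226  0.0898] 0.1732
panel foot [0.41696874 0.22492567 0.06136822]
```

View pics/kt.png

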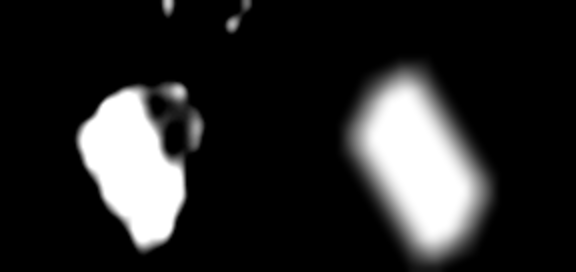

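View pics/ks.png

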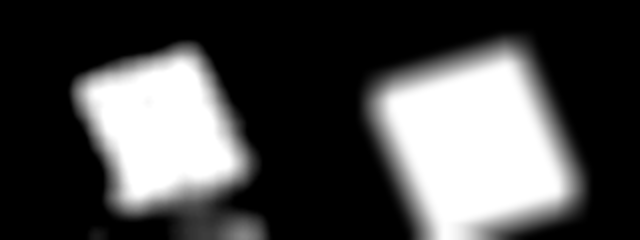

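Run:
```python
from keyfit import *
from fit import tri
t=load("top",13);s=load("scene",14)
bt=(216,246,232,262); bs=(252,140,274,156)
ot=obs(t,bt,(40,100)); os_=obs(s,bs,(40,120))
cs=[]
for o,b in((ot,bt),(os_,bs)):
    m=(o>.5).astype(np.uint8); n,l,st,ce=cv2.connectedComponentsWithStats(m); i=1+np.argmax(st[1:,4])
    r=cv2.minAreaRect(np.argwhere(l==i)[:,::-1].astype(np.float32)); 
    f=lambda q:(b[0]+(q[0]+.5)/K-.5,b[1]+(q[1]+.5)/K-.5)
    print("centroid",f(ce[i]),"rect c",f(r[0]),np.array(r[1])/K,r[2],st[i,4]/K/K); cs.append((f(ce[i]),f(r[0])))
print(tri(cs[0][0],cs[1][0]),tri(cs[0][1],cs[1][1]))
c=np.array([.4045,.226,.0888])
for cam,n in((t,"t"),(s,"s")): print(n,np.array([proj(cam,X) for X in bow(c,-.1,0)]).round(1).tolist(),np.round(proj(cam,c),2))
bt=(214,243,236,264);bs=(250,138,276,160)
for cam,box,n in ((t,bt,"kt2"),(s,bs,"ks2")):
    u0,v0,u1,v1=box;im=cv2.resize(cam["image"][v0:v1,u0:u1],None,fx=16,fy=16,interpolation=cv2.INTER_CUBIC)
    p=np.array([proj(cam,X) for X in bow(c,-.1,0)]);p=((p-[u0,v0]+.5)*16-.5)
    cv2.polylines(im,[cv2.convexHull(p.astype(np.float32)).astype(np.int32)],True,(0,255,255),1); cv2.imwrite(f"pics/{n}.png",im)
```

```text
centroid (np.float64(224.22162507516538), np.float64(254.53160703547806)) rect c (225.0250015258789, 254.61250019073486) [9.89459991 7.93804121] 63.43495178222656 51.96875
centroid (np.float64(261.7199006562158), np.float64(149.7757017863653)) rect c (261.8587694168091, 150.06271076202393) [10.81038189  9.40903664] 70.82099914550781 85.71875
[0.40533206 0.22496365 0.09252942] [0.40571668 0.22315396 0.09264001]
t [[227.9, 256.2], [226.4, 259.4], [225.6, 257.3], [224.1, 260.6], [223.5, 248.8], [221.9, 251.9], [221.1, 250.0], [219.6, 253.1]] [223.75 254.66]
s [[258.6, 156.9], [254.8, 148.2], [259.0, 155.5], [255.2, 146.9], [267.2, 154.3], [263.5, 145.6], [267.6, 153.0], [263.9, 144.3]] [261.21 150.63]
```

View pics/kt2.png

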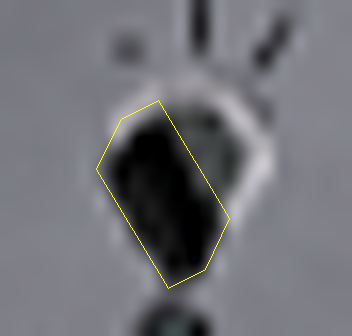

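View pics/ks2.png

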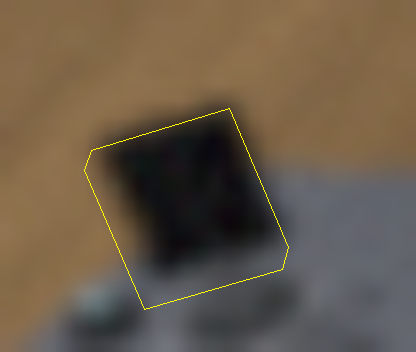

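```bash
cat > kt.py <<'E'
from keyfit import *
from cell import robot
s=robot.state();q=s["tcp_rot"]
c=np.array([.405,.225,.092]);x,y,k=frame(-.1,0)
R=toolR(-k,-y if False else y)
if __name__=="__main__":
    for sg in(1,-1):
        print(sg,"rotvec",tgt(toolR(-k,sg*y),q).round(4))
    T=c-.0157*k
    print("k",k.round(4),"TCP grasp",T.round(4),"d",(T-s["tool_pos"]).round(4),"approach .08 d",(T+.08*k-s["tool_pos"]).round(4))
    print(s["tool_pos"],s["joint_pos"].round(3),s["clock"])
E
python3 kt.py
```

```text
1 rotvec [ 0.5726 -0.1931 -2.6339]
-1 rotvec [-0.1417 -0.4204  0.443 ]
k [-0.4238  0.0425  0.9048] TCP grasp [0.4117 0.2243 0.0778] d [-0.1121  0.5771  0.0046] approach .08 d [-0.146   0.5805  0.077 ]
[ 0.52376076 -0.35280809  0.07321702] [ 0.616  0.581 -0.141  1.711  0.102  0.857 -1.09 ] 17.2
```

>>> jog_arm(
  travel=[
    [0, 0, 0.02],
    [0, 0, 0.06],
    [-0.005, 0.01, 0.1],
    [-0.015, 0.035, 0.135],
    [-0.03, 0.075, 0.16],
    [-0.045, 0.115, 0.17],
    [-0.06, 0.155, 0.17],
    [-0.075, 0.2, 0.17],
    [-0.09, 0.24, 0.17],
    [-0.1, 0.28, 0.17],
  ],
  angular=[
    [0, 0, 0],
    [0, 0, 0],
    [0, 0, 0.05],
    [0, 0, 0.15],
    [0, 0, 0.28],
    [0, 0, 0.42],
    [0, 0, 0.56],
    [0, 0, 0.7],
    [0, 0, 0.84],
    [0, 0, 0.98],
  ],
  gripper=[70, 70, 70, 70, 70, 70, 70, 70, 70, 70],
)

```text
clock: 18.2
tool_pos: [0.4226, -0.0713, 0.2435]
tcp_rot: [0.187, 0.682, -0.187, 0.682]
ft_force: [1.5, -0.9, 0.1]
gripper_width: 0.702
```

```bash
python3 kt.py
python3 - <<'E'
from h import *
c=snap("scene",16); crop(c,60,240,260,410,4,"c30.png")
E
```

```text
1 rotvec [-0.5836 -0.0975  2.5516]
-1 rotvec [ 0.0752 -0.4388 -0.5263]
k [-0.4238  0.0425  0.9048] TCP grasp [0.4117 0.2243 0.0778] d [-0.0109  0.2957 -0.1657] approach .08 d [-0.0448  0.2991 -0.0933]
[ 0.42257345 -0.0713211   0.2434876 ] [ 0.504  0.081 -0.472  1.988  0.043  1.081 -0.522] 18.2
```

View pics/c30.png

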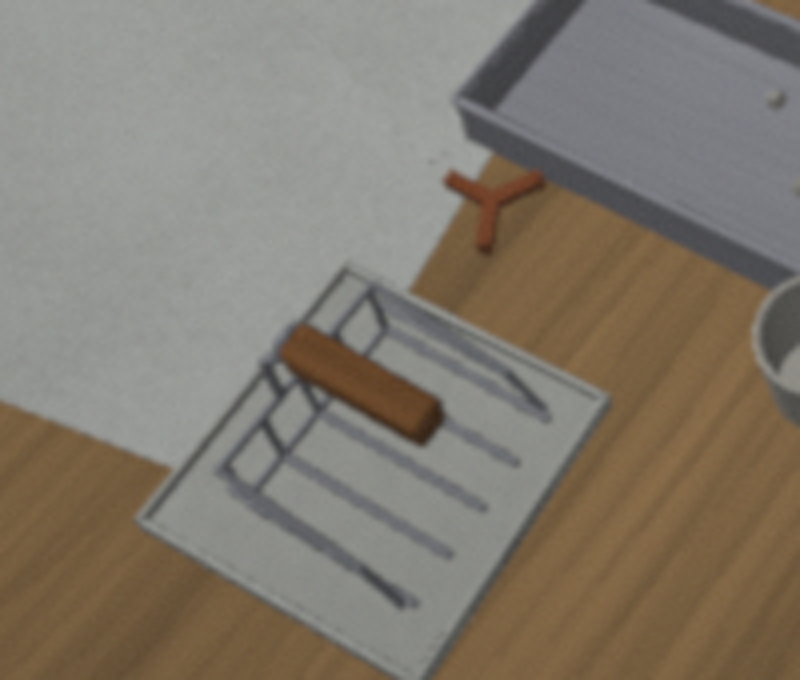

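>>> jog_arm(
  travel=[
    [-0.004, 0.02, 0],
    [-0.008, 0.05, 0],
    [-0.012, 0.08, 0],
    [-0.016, 0.11, 0],
    [-0.02, 0.14, 0],
    [-0.024, 0.17, 0],
    [-0.028, 0.2, 0],
    [-0.032, 0.23, 0],
    [-0.036, 0.26, 0],
    [-0.04, 0.285, 0],
  ],
  angular=[
    [0, 0, 0.14],
    [0, 0, 0.28],
    [0, 0, 0.42],
    [0, 0, 0.56],
    [0, 0, 0.7],
    [0, 0, 0.84],
    [0, 0, 0.98],
    [0, 0, 1.12],
    [0, 0, 1.26],
    [0, 0, 1.4],
  ],
  gripper=[70, 70, 70, 70, 70, 70, 70, 70, 70, 70],
)

```text
clock: 19.25
tool_pos: [0.3836, 0.2138, 0.2436]
tcp_rot: [-0.296, 0.642, 0.296, 0.642]
ft_force: [-0.0, 0.3, -0.1]
gripper_width: 0.7
```

```bash
python3 kt.py
```

```text
1 rotvec [-0.3031 -0.3562  1.1855]
-1 rotvec [ 0.3939 -0.3326 -1.8995]
k [-0.4238  0.0425  0.9048] TCP grasp [0.4117 0.2243 0.0778] d [ 0.028   0.0106 -0.1658] approach .08 d [-0.0059  0.014  -0.0934]
[0.38360529 0.21377935 0.24355097] [ 0.161  0.148 -0.845  1.951  0.124  1.095  0.129] 19.25
```

>>> jog_arm(
  travel=[
    [-0.001, 0.001, -0.005],
    [-0.002, 0.003, -0.012],
    [-0.002, 0.005, -0.02],
    [-0.003, 0.006, -0.03],
    [-0.004, 0.008, -0.04],
    [-0.004, 0.01, -0.05],
    [-0.005, 0.011, -0.06],
    [-0.006, 0.013, -0.075],
    [-0.006, 0.014, -0.085],
    [-0.006, 0.014, -0.093],
  ],
  angular=[
    [-0.033, -0.039, 0.13],
    [-0.067, -0.078, 0.261],
    [-0.1, -0.118, 0.391],
    [-0.133, -0.157, 0.522],
    [-0.167, -0.196, 0.652],
    [-0.2, -0.235, 0.782],
    [-0.233, -0.274, 0.913],
    [-0.267, -0.313, 1.043],
    [-0.303, -0.356, 1.186],
    [-0.303, -0.356, 1.186],
  ],
  gripper=[70, 70, 70, 70, 70, 70, 70, 70, 70, 70],
)

```text
clock: 20.25
tool_pos: [0.3768, 0.2256, 0.1495]
tcp_rot: [0.734, -0.287, -0.453, -0.417]
ft_force: [0.5, 0.2, 0.2]
gripper_width: 0.702
```

```bash
python3 kt.py
python3 - <<'E'
from h import *
c=snap("scene",17); crop(c,200,80,340,200,5,"c31.png")
t=snap("top",17); crop(t,185,200,285,290,6,"c32.png")
E
```

```text
1 rotvec [ 0.0011  0.0012 -0.0006]
-1 rotvec [-1.3328  0.1346  2.8406]
k [-0.4238  0.0425  0.9048] TCP grasp [0.4117 0.2243 0.0778] d [ 0.0349 -0.0013 -0.0717] approach .08 d [0.001  0.0021 0.0007]
[0.37679241 0.22560839 0.14949188] [-0.049  0.151 -0.96   2.327  0.859  0.704  0.415] 20.25
```

View pics/c31.png

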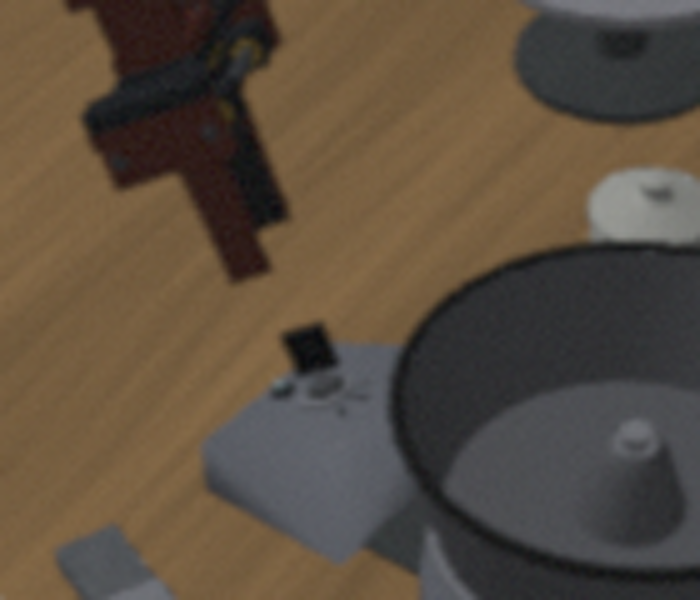

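View pics/c32.png

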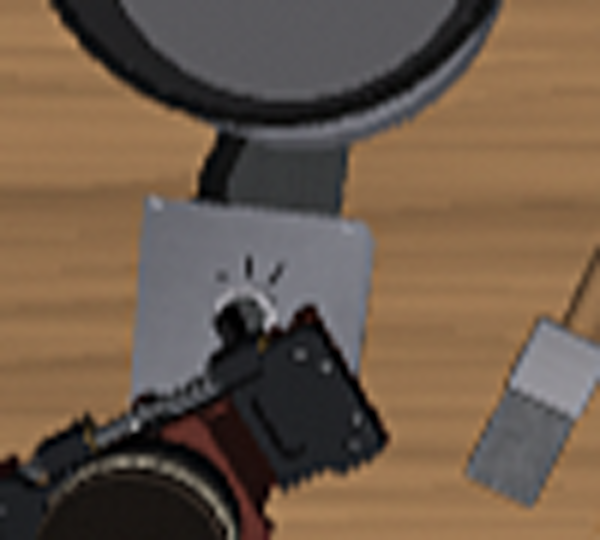

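>>> jog_arm(
  travel=[
    [0.005, 0, -0.01],
    [0.01, 0, -0.02],
    [0.015, -0.0005, -0.03],
    [0.02, -0.0005, -0.04],
    [0.025, -0.001, -0.05],
    [0.03, -0.001, -0.06],
    [0.033, -0.0013, -0.067],
    [0.035, -0.0013, -0.072],
    [0.035, -0.0013, -0.072],
    [0.035, -0.0013, -0.072],
  ],
  angular=[
    [0, 0, 0],
    [0, 0, 0],
    [0, 0, 0],
    [0, 0, 0],
    [0, 0, 0],
    [0, 0, 0],
    [0, 0, 0],
    [0, 0, 0],
    [0, 0, 0],
    [0, 0, 0],
  ],
  gripper=[70, 70, 70, 70, 60, 50, 50, 50, 50, 50],
)

```text
clock: 21.35
tool_pos: [0.4129, 0.2252, 0.0786]
tcp_rot: [0.732, -0.288, -0.453, -0.419]
ft_force: [0.4, -0.0, -0.2]
gripper_width: 0.495
```

```bash
python3 kt.py
python3 - <<'E'
from h import *
from cell import robot
s=robot.state(); print(s["ft_force"],s["gripper_width"])
c=snap("scene",18); crop(c,220,110,320,190,7,"c33.png")
t=snap("top",18); crop(t,185,200,285,290,6,"c34.png")
E
```

```text
1 rotvec [-0.0018  0.0002  0.0054]
-1 rotvec [ 1.329  -0.1344 -2.8372]
k [-0.4238  0.0425  0.9048] TCP grasp [0.4117 0.2243 0.0778] d [-0.0012 -0.0008 -0.0008] approach .08 d [-0.0351  0.0026  0.0716]
[0.41288858 0.2251597  0.07856177] [-0.16   0.366 -0.827  2.345  1.218  0.688  0.106] 21.35
[ 0.3508354  -0.02858611 -0.23791621] 0.49511995461870045
```

View pics/c33.png

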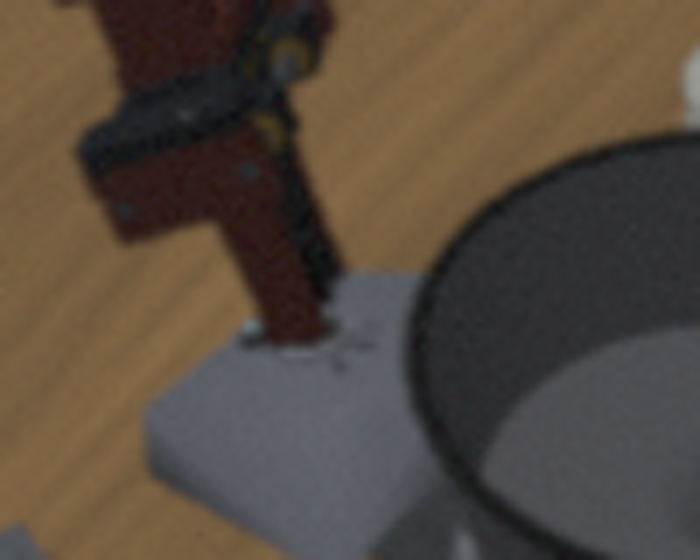

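View pics/c34.png

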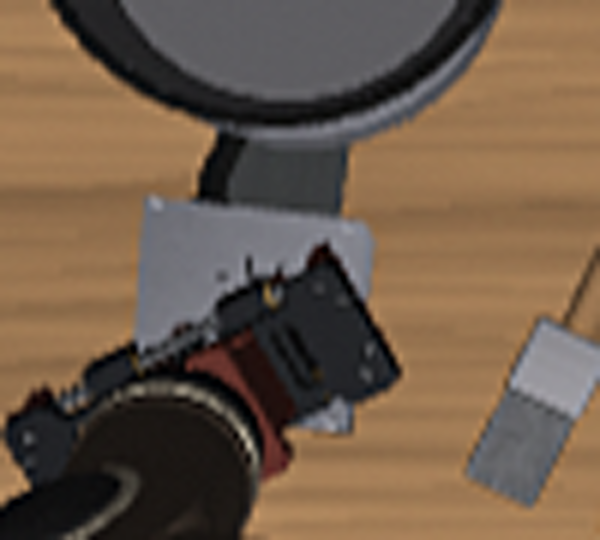

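>>> jog_arm(
  travel=[
    [0, 0, 0],
    [0, 0, 0],
    [0, 0, 0],
    [0, 0, 0],
    [0, 0, 0],
    [0, 0, 0],
    [0, 0, 0],
    [0, 0, 0],
    [0, 0, 0],
    [0, 0, 0],
  ],
  angular=[
    [0, 0, 0],
    [0, 0, 0],
    [0, 0, 0],
    [0, 0, 0],
    [0, 0, 0],
    [0, 0, 0],
    [0, 0, 0],
    [0, 0, 0],
    [0, 0, 0],
    [0, 0, 0],
  ],
  gripper=[0, 0, 0, 0, 0, 0, 0, 0, 0, 0],
)

```text
clock: 22.45
tool_pos: [0.4122, 0.2262, 0.078]
tcp_rot: [0.732, -0.288, -0.454, -0.419]
ft_force: [-1.0, 5.3, -4.7]
gripper_width: 0.091
```

```bash
python3 kt.py
python3 - <<'E'
from h import *
from cell import robot
s=robot.state(); print(s["ft_force"],s["wrist_torque"],s["gripper_width"])
E
```

```text
1 rotvec [-0.0032 -0.001   0.0033]
-1 rotvec [ 1.3279 -0.1311 -2.8393]
k [-0.4238  0.0425  0.9048] TCP grasp [0.4117 0.2243 0.0778] d [-0.0005 -0.0018 -0.0002] approach .08 d [-0.0344  0.0016  0.0721]
[0.41215966 0.22615906 0.07803333] [-0.161  0.367 -0.827  2.346  1.219  0.686  0.105] 22.45
[-1.00836152  5.32157011 -4.74972688] [1.16903626 0.99588049 0.39526253] 0.09053502711768122
```

>>> jog_arm(
  travel=[
    [0, 0.0005, 0],
    [0, 0.001, -0.0005],
    [0, 0.001, -0.0005],
    [0, 0.001, -0.0005],
    [0, 0.001, -0.0005],
    [0, 0.001, -0.0005],
    [0, 0.001, -0.0005],
    [0, 0.001, -0.0005],
    [0, 0.001, -0.0005],
    [0, 0.001, -0.0005],
  ],
  angular=[
    [0.0509, -0.0051, -0.1086],
    [0.1017, -0.0102, -0.2172],
    [0.1526, -0.0153, -0.3257],
    [0.2034, -0.0204, -0.4343],
    [0.2543, -0.0255, -0.5429],
    [0.3051, -0.0306, -0.6515],
    [0.356, -0.0357, -0.76],
    [0.4068, -0.0408, -0.8686],
    [0.4577, -0.0459, -0.9772],
    [0.5, -0.05, -1.0677],
  ],
  gripper=[0, 0, 0, 0, 0, 0, 0, 0, 0, 0],
)

```text
clock: 23.45
tool_pos: [0.412, 0.2243, 0.0779]
tcp_rot: [-0.375, 0.493, 0.214, 0.756]
ft_force: [-11.2, -5.3, 14.7]
gripper_width: 0.093
```

```bash
python3 kt.py
python3 - <<'E'
from h import *
from cell import robot
from keyfit import frame
s=robot.state(); print(s["ft_force"],s["wrist_torque"],s["wrist_torque"]@frame(-.1,0)[2],s["gripper_width"])
c=snap("scene",19); crop(c,220,110,320,190,7,"c35.png")
E
```

```text
1 rotvec [-0.5009  0.0524  1.0775]
-1 rotvec [ 0.8291 -0.0868 -1.7653]
k [-0.4238  0.0425  0.9048] TCP grasp [0.4117 0.2243 0.0778] d [-0.0004  0.0001 -0.0001] approach .08 d [-0.0343  0.0035  0.0722]
[0.41203862 0.22426539 0.07793019] [-0.246  0.34  -0.725  2.351  1.19   0.648 -1.063] 23.45
[-11.23720516  -5.32296318  14.7412068 ] [-1.13233267  1.20275607 -0.38386417] 0.18373869563066228 0.09263207419674428
```

View pics/c35.png

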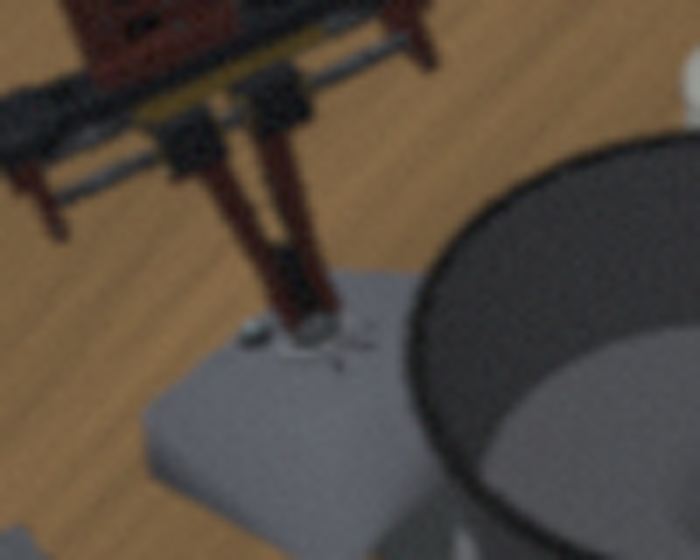

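>>> jog_arm(
  travel=[
    [0, 0, 0],
    [0, 0, 0],
    [0, 0, 0],
    [0, 0, 0],
    [0, 0, 0],
    [0, 0, 0],
    [0, 0, 0],
    [0, 0, 0],
    [0, 0, 0],
    [0, 0, 0],
  ],
  angular=[
    [0, 0, 0],
    [-0.0424, 0.0043, 0.0905],
    [-0.0848, 0.0085, 0.181],
    [-0.1271, 0.0128, 0.2714],
    [-0.1695, 0.017, 0.3619],
    [-0.2119, 0.0213, 0.4524],
    [-0.235, 0.0236, 0.5],
    [-0.235, 0.0236, 0.5],
    [-0.235, 0.0236, 0.5],
    [-0.235, 0.0236, 0.5],
  ],
  gripper=[0, 0, 0, 0, 0, 0, 0, 0, 60, 60],
)

```text
clock: 24.5
tool_pos: [0.413, 0.2255, 0.0779]
tcp_rot: [-0.568, 0.415, 0.341, 0.624]
ft_force: [-0.5, -0.2, -0.7]
gripper_width: 0.232
```

>>> jog_arm(
  travel=[
    [0, 0, 0],
    [0, 0, 0],
    [0, 0, 0],
    [0, 0, 0],
    [0, 0, 0],
    [-0.006, 0.0006, 0.013],
    [-0.017, 0.0017, 0.036],
    [-0.03, 0.003, 0.065],
    [-0.045, 0.0045, 0.097],
    [-0.055, 0.005, 0.12],
  ],
  angular=[
    [0, 0, 0],
    [0, 0, 0],
    [0, 0, 0],
    [0, 0, 0],
    [0, 0, 0],
    [0, 0, 0],
    [0, 0, 0],
    [0, 0, 0],
    [0, 0, 0],
    [0, 0, 0],
  ],
  gripper=[60, 60, 60, 60, 60, 60, 60, 60, 60, 60],
)

```text
clock: 25.5
tool_pos: [0.3568, 0.2317, 0.1992]
tcp_rot: [-0.568, 0.414, 0.342, 0.624]
ft_force: [0.1, 0.1, -0.2]
gripper_width: 0.602
```

Run:
```python
from h import *
from cell import robot
s=robot.state(); print(s["ft_force"],s["wrist_torque"],s["tool_pos"],s["gripper_width"],s["clock"])
c=snap("scene",20); crop(c,220,110,320,190,7,"c36.png");cv2.imwrite("pics/s20.png",c["image"])
t=snap("top",20); crop(t,185,130,385,290,4,"c37.png");
```

```text
[ 0.08774458  0.14293983 -0.16102839] [0.07118442 0.22196815 0.02620973] [0.35681398 0.23173789 0.19919044] 0.6018865000809533 25.5
```

View pics/c36.png

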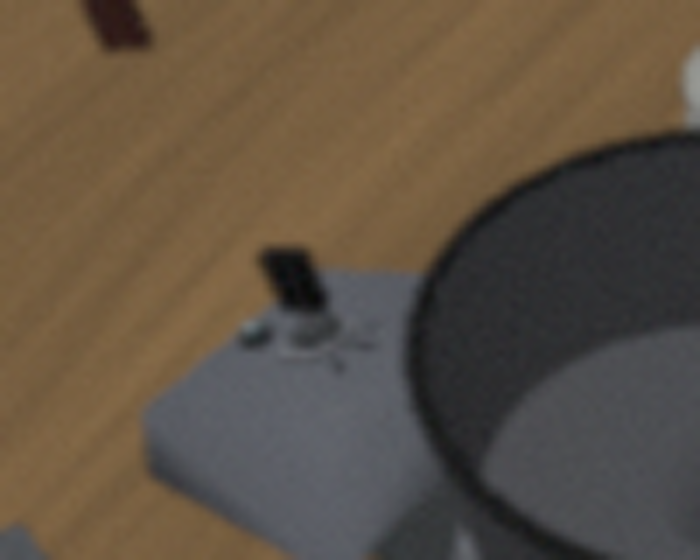

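View pics/c37.png

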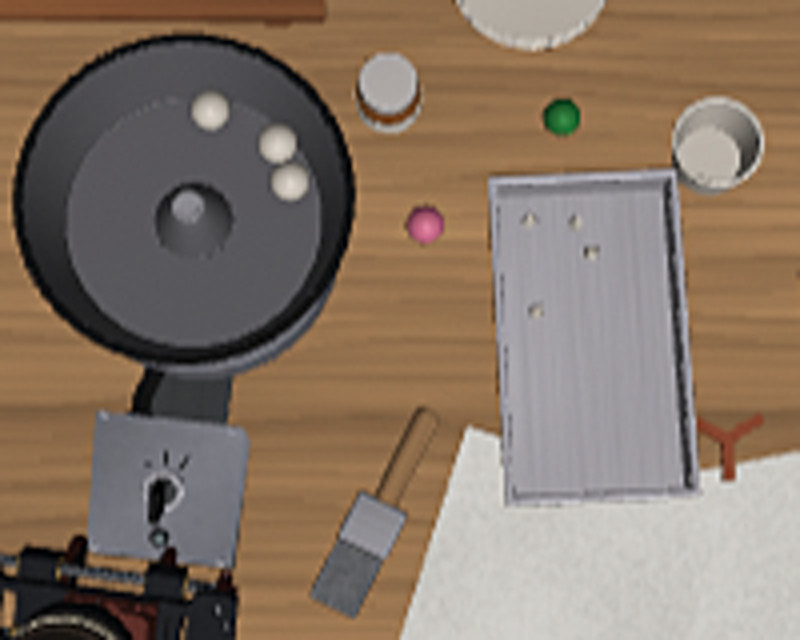

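View pics/s20.png

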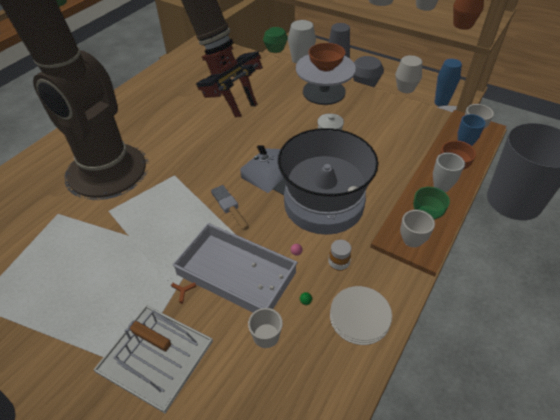

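Run:
```python
from cell import robot
print(robot.close_job())
```

```text
the job is handed in; nothing more can be done
None
```

I've handed the job in. All three balls are in the bowl, the scoop is back on its rest, and the key has been turned to start and is now at run. It took about 25.6 s of the 72 s allowed.

- **Balls and chips:** I lifted all three balls in one scoop pass. The last top view shows three balls in the bowl and all four chips still in the tray.
- **Scoop:** it is standing upright on the rest and released. The force reading was near zero after I let go, and the last picture shows it in place.
- **Key:** I turned it about 1.19 rad with the bow held flat in the fingers and 0.18 N m about its axis, so it passed the start angle of 1.0. I turned it back about 0.55 rad in the grip before letting go. The last pictures show the bow in line with the panel's slope, which is run. I judged the angle by eye and from the tool's rotation, and I saw no change in the small lamp on the panel.
- **Other things on the bench:** none of them look moved in the last pictures. The green and pink look-alikes were not touched.
- **Disagreements:**
  - The two cameras differed by 2–5 mm on where the scoop sat across the tray, so I took a position between them.
  - One move on the way back to the rest stopped about 9 mm short, and I corrected it before setting the scoop down.

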